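# Open the weighted hold-down arm and load the whetstone

## Robot

A 7-joint arm with a two-finger parallel gripper is mounted at the origin on a cart in front of the work surface, level with it; the furniture and walls round the work are solid. World frame = base frame: x ahead of the robot, y to its left, z up, the work surface at z = 0. Lengths are in m, angles in rad, forces in N, time in s.
With the tool pointing down it reaches from about 0.35 to 0.9 m from the base axis. Payload 8.1 kg.
Tool frame: the origin (TCP) lies at the very end of the fingers, on their centre line; the grasp point (between the pads) lies 19 mm behind it (arm.grip_depth is the distance from the TCP to the grasp point, in m); x points along the fingers, z is the direction in which the jaws open and shut, and the axes are right-handed (so a half turn about x gives the same grasp; the last joint's range is limited). The gripper opens to 92 mm and grips with 3 to 60 N. Pads are 19 mm wide; open, the fingers measure 130 mm over their backs; the gripper's body (75 mm by 190 mm) begins 47 mm behind the grasp point.
Start: joints at [-1.24, 0.434, 0.025, 1.573, -0.012, 1.134, -0.075], TCP at [0.263, 0.567, 0.189] pointing down, gripper open.
Joint ranges: [-2.62, 2.62], [-0.44, 2.09], [-1.27, 1.32], [0.08, 2.57], [-1.32, 4.46], [0.12, 2], [-2.74, 2.74]. Speed limits (rad/s): [2.22, 2.22, 3.01, 3.01, 3.14, 3.14, 3.14].

## Interface

Orientations are given as a rotation vector (axis times angle).
In Python, from cell import status, cams, arm gives the robot as it stands. The module is installed in compiled form; this text tells all that it offers.
- The arm moves only by the tool step_arm, never from a script. Its argument "rows" is a list of rows, each a list of 7 numbers: the gripper command: -1 is fully open, 1 is shut, values between are in proportion, then the shift along the tool's x, y, z as a fraction of full scale, then the turn, a rotation vector about the tool's x, y, z as a fraction of full scale. In form: [[grip, x, y, z, rx, ry, rz], ...]. A call has 1 to 12 rows; each row is the pose to reach, as a shift and turn from the pose commanded when the call began, along the tool's axes at that moment; what a row does not reach only later rows make up. Full scale, the value 1, is 80 cm for a shift and 60 degrees for a turn. A row lasts 1/12 s, in which the tool goes at most 41.7 mm and 7.16 degrees, less where a joint would pass 70% of its speed; a pose out of reach is approached as far as the arm can. A call with a number of a shift or a turn outside -1 to 1 is refused whole. A call with a gripper value outside its range is refused whole. The fingers move at their own pace and stop on an object; "newtons" is the grip in N (left out, the last holds). Time passes only in rows, so rows that repeat a pose let the fingers close. It gives the time, the measured TCP pose, the force and the opening at its end, in the units of the state.
- status.observe(): the state, without advancing time (a new reading comes with each control period).
- cams.get_image(name): name is "scene" or "side" or "wrist"; returns a dict with "pixels" (384x512x3 uint8, red, green, blue), "range_z" (384x512 float32, m along the optical axis (not along the pixel's ray), 0 where there is no reading), "camera_matrix" (3x3 intrinsics, pixels), "eye" and "attitude" of the camera in the world; the wrist camera has in their place "tool_from_camera" (4x4, takes a point from camera to tool coordinates, whose origin is the TCP and whose axes are the tool frame's). Camera axes: x right, y down, z forward; pixel columns grow to the right and rows downward; lengths in m; the calibration is good to about 2 mm. A picture is of the moment at which its call begins: read the wrist's pose just before it.
- arm.sign_off(): hands the job in, once; it reports no verdict.
The state is a dict: "clock": time; "joints": joint angles; "dq": joint speeds; "joint_efforts": joint torques, N m; "position": TCP position; "ee_rot": TCP orientation; "force": force on the tool from outside, world axes, zero at the start; "ft_torque": the same for the moment, N m; "width": opening from 0.0 (shut) to 1.0 (fully open).
Only numpy, scipy, OpenCV 4.12 (cv2) and the standard library are available. Lean on these libraries where they do the work, as an engineer would, in place of code of your own. Each camera call takes 0.05 s, during which the arm holds its last target.

## Task

Get the stone holder ready for use: lift the weighted hold-down arm by its grip over its balance point, no faster than about a quarter turn a second, and once it is upright ease it on slowly, a few centimetres a second, until you feel it lean on the sprung rubber buffer of its stop and it rests open by itself; keep it in hand until then, so that it never drops onto the buffer, and do not force it hard against it. Then lay the dark whetstone from the bench left of the holder flat in the channel of the bed, slide it fully home against the end stop and let go, leaving the other things on the bench where they are.

Things in the scene. Friction and masses are not known exactly. Their poses are not given: they have to be found in the camera images.
- stand: Grey base plate of the stone holder, 110 x 405 x 12 mm, fixed to the bench. Origin on the bench; x across it (its -x side faces the robot), y along it, z up; plate from y = -235 to +170 mm. On its line x = 0 stand the bed (y = +46 to +160 mm), the hinge cheeks of the arm (pin at y = -70 mm) and, at the -y end, a post with the stop screw.
- pivot (a point): Middle of the hinge pin of the hold-down arm, 115 mm above the bench, at x = 0, y = -70 mm of the stand; axes as the stand's, the pin lies along x. The arm: a 16 x 16 mm steel bar; a rubber presser foot hangs 57 mm below it, 155 mm from the pin; a counterweight is clamped on a short rod behind the pin, each time elsewhere.
- presser (a joint): Arm angle: 0 = down, level over the bed, pointing to the stand's +y; pi/2 = upright; grows as it swings up and over to -y. Balance point anywhere from 0.55 to 1.15 rad: below it the arm falls shut, beyond it falls open. It ends on the buffer of a stop screw set differently each time and not measured: first touch anywhere from 1.65 to 2.17 rad, to be felt.
- presser_grip (a point): Centre of the arm's hand grip: a black sleeve 18 mm across, 78 mm long, along the stand's x on the robot's side of the arm, free to spin on its rod; 205 mm from the pin, 55 mm to the -x side of the bar's middle line. Axes turn with the arm. Carrying the arm takes up to about 3 N here; past first touch of the buffer the push grows by about 2 to 5 N a mm.
- home (a point): Middle of the whetstone (half-way up) when fully home in the bed: 66.5 mm above the bench, x = 0, y = +85 mm of the stand; axes as the stand's. Bed floor 55 mm above the bench; side rails 7 mm high leave a channel 41 mm wide along y, open and flared at its +y end, closed by an end stop 14 mm high with its face at y = +56 mm.
- stone_center (a point): Centre of the loose broken dark-grey whetstone lying flat on the open bench to the left of the holder (not the similar scrap far right at the back), 35 (x) x 58 (y) x 23 mm (z up), 0.16 kg; half-way up. It fits the channel lengthwise, either end first.
- post_top (a point): Top of the upright post, 30 x 20 mm, 233 mm high, at y = -210 mm of the stand, that holds the adjustable stop screw; the screw's sprung rubber-nosed buffer points to the stand's +y, 215 mm above the bench. Axes as the stand's.
- driver: Small screwdriver with a black handle lying on the bench, 23 x 150 x 25 mm; bystander. Origin at its underside.
- bottle: Dark brown bottle with a black cap, 53 mm across and 162 mm high, standing on the bench; bystander. Origin at its underside.
There are look-alikes about, which are no part of the job. What is shaped like the part that bears stone_center but pink or purple is not meant.

How it is judged:
On the way:
1. the arm leans open on its buffer at rest, let go (value of joint presser above 1.6 rad and velocity of joint presser between -0.05 and 0.05 rad/s and contact force between presser and stand above 1 N and contact force between the fingers and presser below 0.1 N), for 0.3 s.
At the end, for the whole second after the job is handed in: The arm leans open on its buffer by itself (past 1.6 rad, at rest). The whetstone lies flat and lengthwise in the channel, within 3 mm of the end stop, at rest (value of joint presser above 1.6 rad and velocity of joint presser between -0.05 and 0.05 rad/s and contact force between presser and stand above 1 N and y of stone_center in the frame of home between -0.003 and 0.003 m and x of stone_center in the frame of home between -0.005 and 0.005 m and z of stone_center in the frame of home between -0.003 and 0.003 m and angle between the y axis of stone_center and the y axis of home, either way round below 0.12 rad and angle between stone_center's own z axis and vertical below 0.1 rad and linear speed of stone below 0.02 m/s); the robot touches nothing.
It fails at once if the arm swings faster than 2 rad/s (flung or dropped) (velocity of joint presser above 2 rad/s or velocity of joint presser below -2 rad/s).
It fails at once if past upright the arm drops or is swung on towards its buffer faster than 1 rad/s (value of joint presser above 1.6 rad and velocity of joint presser above 1 rad/s).
It fails at once if the arm strikes or is pressed on the buffer with more than 30 N (contact force between presser and stand above 30 N).
It fails at once if a bystander (screwdriver, bottle) is moved by more than 20 mm (distance of any of driver, bottle from where it was at the start of the episode above 0.02 m).
It also fails if it takes over 70 s, if anything falls off the work surface, if the arm or the gripper's body presses on something with over 40 N, if the wrist force passes 120 N, or if a joint passes its speed limit or range.

## Working session

There is one attempt and no reset: what is moved stays moved. The work goes in short steps, Python scripts to look and compute and a tool call to move; the robot and the scene stay as the last step left them, time stands still between calls to the robot, and variables do not carry over. Pictures are saved under pics/ and viewed, and the job is handed in when it is done.

Besides the shell and the picture viewer there is one more tool, called after ">>>" in YAML: its name, and indented under it one key for each argument. step_arm: Moves the arm, as the interface text tells. Its arguments: {"type":"object","properties":{"rows":{"type":"array","items":{"type":"array","items":{"type":"number"}}},"newtons":{"type":"number"}},"required":["rows"]}

```bash
mkdir -p pics
cat > h.py <<'E'
import numpy as np, cv2
from cell import status, cams, arm
from scipy.spatial.transform import Rotation as R
def snap(name,fn,save=True):
    s=status.observe(); d=cams.get_image(name)
    cv2.imwrite('pics/'+fn+'.png',d['pixels'][:,:,::-1])
    if name=='wrist':
        T=np.eye(4);T[:3,:3]=R.from_rotvec(s['ee_rot']).as_matrix();T[:3,3]=s['position']
        T=T@np.array(d['tool_from_camera'])
    else:
        T=np.eye(4);a=np.array(d['attitude']);T[:3,:3]=a if a.shape==(3,3) else R.from_rotvec(a).as_matrix();T[:3,3]=d['eye']
    np.savez('pics/'+fn+'.npz',T=T,K=d['camera_matrix'],z=d['range_z'],p=d['pixels'])
    return d
def cloud(fn):
    f=np.load('pics/'+fn+'.npz');z=f['z'];K=f['K'];T=f['T']
    v,u=np.mgrid[:384,:512]
    P=np.stack([(u-K[0,2])/K[0,0]*z,(v-K[1,2])/K[1,1]*z,z],-1)
    W=P@T[:3,:3].T+T[:3,3]; W[z==0]=np.nan
    return W,f['p'],T,K
def big(fn,u0,v0,u1,v1,out):
    im=cv2.imread('pics/'+fn+'.png')[v0:v1,u0:u1]
    k=min(800/im.shape[1],600/im.shape[0]);cv2.imwrite('pics/'+out+'.png',cv2.resize(im,None,fx=k,fy=k,interpolation=cv2.INTER_CUBIC))
E
python3 - <<'E'
from h import *
print(status.observe())
for n in ['scene','side','wrist']:
    d=snap(n,n+'0'); print(n,d['camera_matrix'],d.get('eye'),d.get('attitude'),d.get('tool_from_camera'))
im=np.hstack([cv2.imread('pics/scene0.png'),cv2.imread('pics/side0.png')])
E
```

```text
{'clock': 0.0, 'joints': array([-1.23954901,  0.43523449,  0.02496888,  1.57408326, -0.01158907,
        1.13398706, -0.07510865]), 'dq': array([ 0.00074086, -0.00127581,  0.00106097, -0.00051325, -0.00129354,
       -0.00146847,  0.00195603]), 'joint_efforts': array([-1.74560125e-05, -6.67862248e+01,  9.84418429e-01, -3.14453137e+01,
       -6.05593901e-02,  4.30156023e-02,  1.57357817e-04]), 'position': array([0.26254983, 0.56656105, 0.18774318]), 'ee_rot': array([-0.88487034,  1.38504393,  0.88328232]), 'force': array([0.16546709, 0.03440008, 0.95231059]), 'ft_torque': array([ 0.00021427, -0.02197814, -0.02826451]), 'width': 0.9993457061224295}
scene [[348.23764711   0.         255.42815066]
 [  0.         348.23764711 189.72839542]
 [  0.           0.           1.        ]] [-0.24945076  0.68937654  0.59737462] [-0.9494787   2.10719757 -1.34340541] None
side [[410.41405027   0.         250.95038386]
 [  0.         410.41405027 184.70441753]
 [  0.           0.           1.        ]] [-0.03708823 -0.80964588  0.67005069] [-1.95919795  0.57384107 -0.34146266] None
wrist [[331.15225809   0.         258.02660746]
 [  0.         331.15225809 187.2914753 ]
 [  0.           0.           1.        ]] None None [[-6.51955276e-04 -2.79076690e-01  9.60268596e-01 -1.96341710e-01]
 [-9.02901974e-04 -9.60268244e-01 -2.79077201e-01  7.66802572e-02]
 [ 9.99999380e-01 -1.04897426e-03  3.74073054e-04 -5.65238170e-04]
 [ 0.00000000e+00  0.00000000e+00  0.00000000e+00  1.00000000e+00]]
```

View pics/scene0.png

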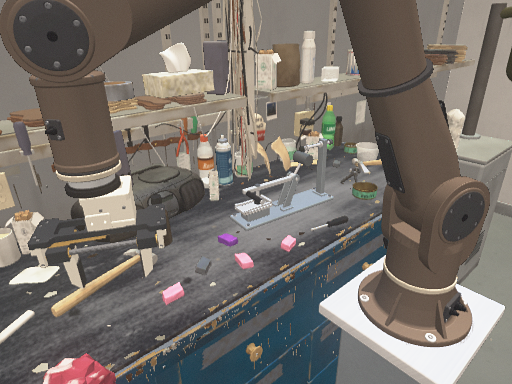

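View pics/side0.png

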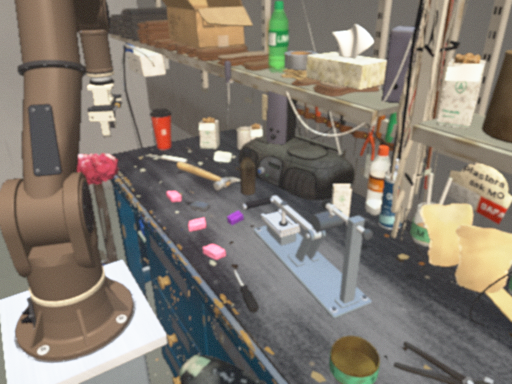

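View pics/wrist0.png

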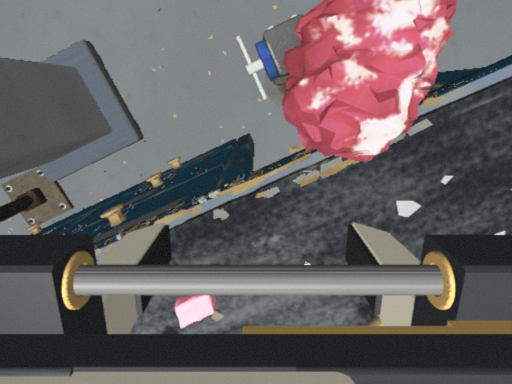

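Run:
```python
from h import *
big('scene0',140,120,390,308,'c1'); big('side0',150,150,390,320,'c2')
W,p,T,K=cloud('scene0')
for n,u,v in [('stone',203,266),('standnear',238,214),('standfar',331,197),('posttop',321,142),('driver',330,225),('grip',250,196)]: print(n,W[v,u])
W,p,T,K=cloud('side0')
for n,u,v in [('bottle',248,175),('posttop',353,220),('corner',368,298),('corner2',335,315),('purple',236,217),('hammer',210,175)]: print(n,W[v,u])
```

```text
stone [0.43550194 0.2992355  0.02056046]
standnear [0.61816569 0.03521905 0.01048635]
standfar [ 0.47846956 -0.30839994  0.01359166]
posttop [ 0.52841789 -0.2900764   0.22476134]
driver [ 0.34758093 -0.1356753   0.01449987]
grip [0.53154722 0.04919266 0.11579357]
bottle [0.6335234  0.28818774 0.08000379]
posttop [ 0.52131033 -0.30525556  0.23363404]
corner [ 0.58133872 -0.32258209  0.01200361]
corner2 [ 0.48130392 -0.32026056  0.00999733]
purple [0.50356695 0.15120766 0.02200837]
hammer [0.57486257 0.46684313 0.02679401]
```

View pics/c1.png

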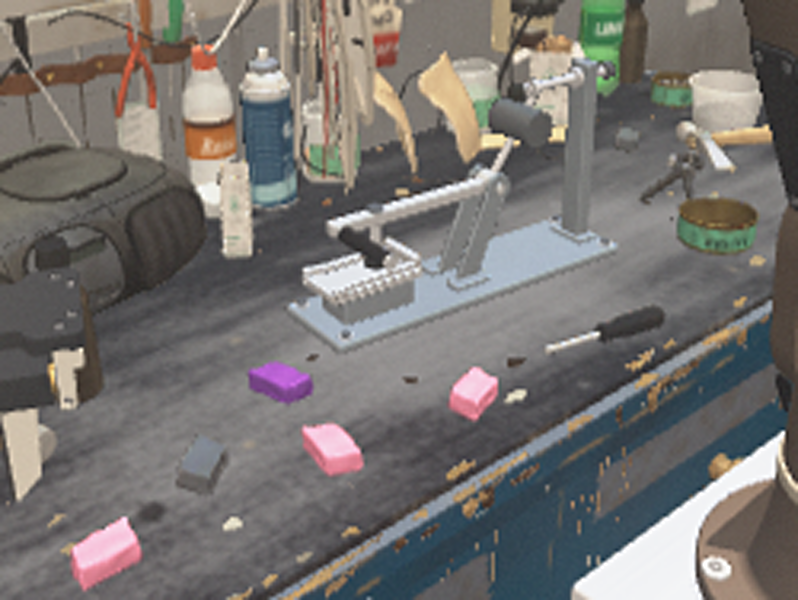

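View pics/c2.png

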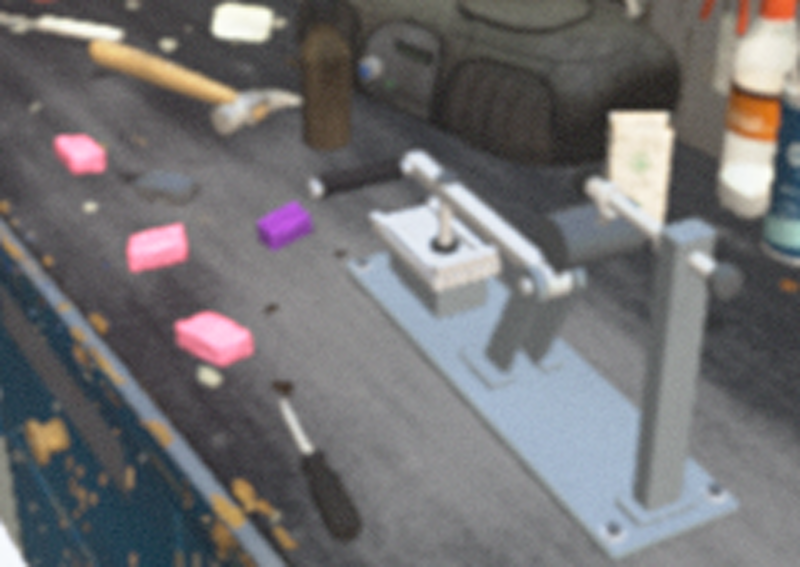

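Run:
```python
from h import *
for n in ['scene0','side0']:
    W,p,T,K=cloud(n)
    hsv=cv2.cvtColor(p,cv2.COLOR_RGB2HSV)
    m=(hsv[...,0]>95)&(hsv[...,0]<125)&(hsv[...,1]>35)&(hsv[...,2]>110)&(abs(W[...,2]-.012)<.008)&(W[...,0]>.4)&(W[...,0]<.75)&(W[...,1]<.2)&(W[...,1]>-.4)
    m=cv2.morphologyEx(m.astype('uint8'),cv2.MORPH_OPEN,np.ones((2,2)))
    P=W[m>0]; print(n,len(P),np.median(P,0))
    r=cv2.minAreaRect(P[:,:2].astype('float32')*1000); print(r, cv2.boxPoints(r))
    cv2.imwrite('pics/m_%s.png'%n,m*255)
    # post top
    t=(abs(W[...,2]-.233)<.004)&(W[...,0]>.4)&(W[...,0]<.62)&(W[...,1]<-.2)&(W[...,1]>-.4)
    print('post',W[t].mean(0),t.sum(), cv2.minAreaRect(W[t][:,:2].astype('float32')*1000))
```

```text
scene0 16 [ 0.48760467 -0.26035411  0.01246775]
((490.0292663574219, -232.85523986816406), (139.61427307128906, 11.567363739013672), 87.70162963867188) [[ 481.45074 -302.37427]
 [ 493.0088  -302.83817]
 [ 498.6078  -163.33621]
 [ 487.04974 -162.87231]]
post [ 0.53060892 -0.30108469  0.2328682 ] 23 ((531.2645263671875, -302.3893127441406), (18.559846878051758, 24.880964279174805), 85.86579132080078)
side0 2404 [nan nan nan]
((nan, nan), (0.0, 0.0), 0.0) [[nan nan]
 [nan nan]
 [nan nan]
 [nan nan]]
post [ 0.52828985 -0.30452631  0.23286525] 92 ((529.9059448242188, -301.96112060546875), (21.95685577392578, 28.69603729248047), 83.02588653564453)
```

Run:
```python
from h import *
for n in ['scene0','side0']:
    W,p,T,K=cloud(n)
    with np.errstate(all='ignore'):
        m=(abs(W[...,2]-.012)<.0045)&(W[...,0]>.4)&(W[...,0]<.75)&(W[...,1]<.2)&(W[...,1]>-.4)&(p.min(-1)>105)
    m=cv2.morphologyEx(m.astype('uint8'),cv2.MORPH_OPEN,np.ones((3,3)))
    k,l,st,_=cv2.connectedComponentsWithStats(m);m=l>0
    P=W[m]; print(n,len(P))
    r=cv2.minAreaRect(P[:,:2].astype('float32')*1000); print(r, cv2.boxPoints(r))
    cv2.imwrite('pics/m_%s.png'%n,m.astype('uint8')*255)
big('side0',240,200,400,320,'c3');big('scene0',220,180,345,240,'c4')
a=cv2.imread('pics/m_scene0.png');b=cv2.imread('pics/m_side0.png');cv2.imwrite('pics/mm.png',cv2.resize(np.hstack([a,b]),(800,300)))
```

```text
scene0 1028
((550.4129638671875, -124.60552978515625), (400.6511535644531, 112.08564758300781), 83.91551208496094) [[ 473.45236  -317.86237 ]
 [ 584.9066   -329.74286 ]
 [ 627.37354    68.651306]
 [ 515.9193     80.5318  ]]
side0 2698
((550.5116577148438, -128.26043701171875), (404.345947265625, 113.6277847290039), 83.53934478759766) [[ 471.30988 -322.75674]
 [ 584.21606 -335.54224]
 [ 629.71344   66.23587]
 [ 516.80725   79.02136]]
```

View pics/mm.png

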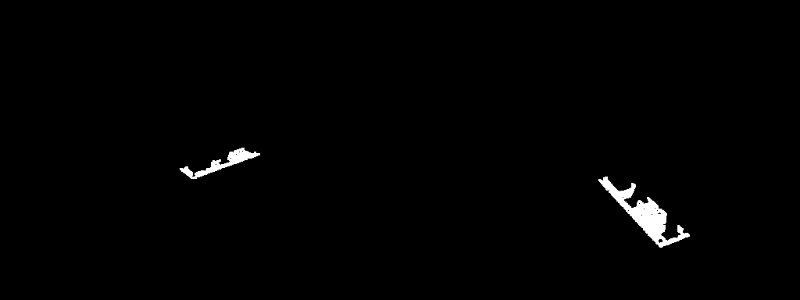

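View pics/c3.png

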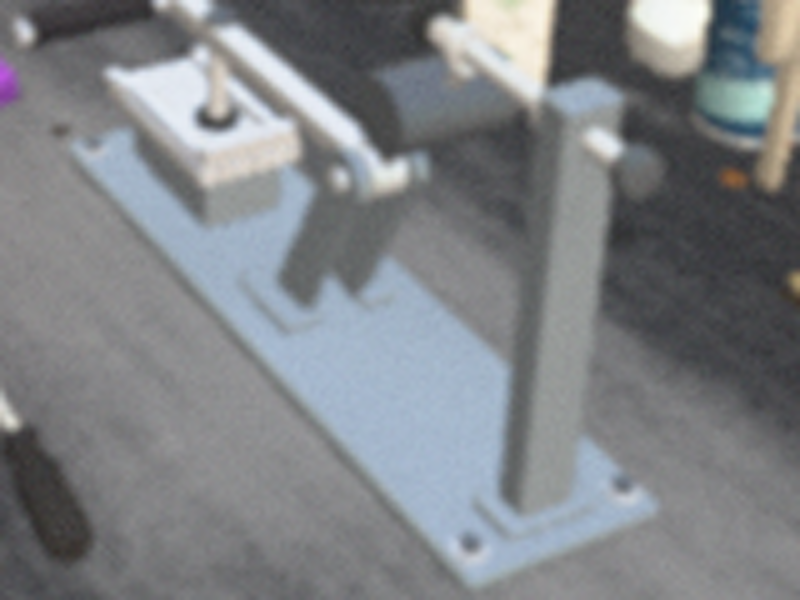

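View pics/c4.png

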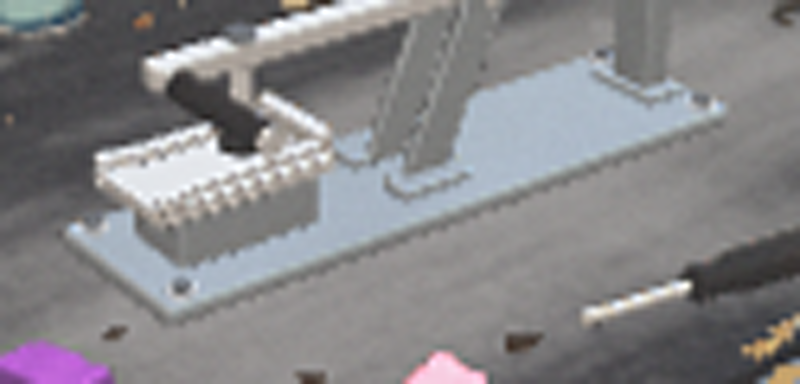

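```bash
cat >> h.py <<'E'
def ray(fn,u,v,z):
    f=np.load('pics/'+fn+'.npz');K=f['K'];T=f['T']
    d=T[:3,:3]@np.array([(u-K[0,2])/K[0,0],(v-K[1,2])/K[1,1],1]);return T[:3,3]+d*(z-T[2,3])/d[2]
def fit2(src,dst):
    src=np.array(src);dst=np.array(dst);a=src-src.mean(0);b=dst-dst.mean(0)
    th=np.arctan2((a[:,0]*b[:,1]-a[:,1]*b[:,0]).sum(),(a*b).sum())
    c,s=np.cos(th),np.sin(th);Rm=np.array([[c,-s],[s,c]]);t=dst.mean(0)-Rm@src.mean(0)
    return th,t,(dst-(src@Rm.T+t))
E
python3 - <<'E'
from h import *
C={'nn':(-.055,-.235),'pn':(.055,-.235),'np':(-.055,.17),'pp':(.055,.17),'post':(0,-.21)}
obs=[('nn','side0',334,316.6,.012),('pn','side0',371.4,301.6,.012),('np','side0',254.4,228,.012),('post','side0',356.5,218.6,.233),
('np','scene0',246.9,228.8,.012),('pp','scene0',230.6,216.2,.012),('nn','scene0',333.5,196.4,.012)]
src=[];dst=[]
for k,f,u,v,z in obs:
    src.append(C[k]);dst.append(ray(f,u,v,z)[:2]);print(k,f,dst[-1])
th,t,r=fit2(src,dst);print(th,t);print(r*1000)
E
```

```text
nn side0 [ 0.47455735 -0.32417977]
pn side0 [ 0.57886316 -0.33533213]
np side0 [0.52530739 0.07939941]
post side0 [ 0.53214582 -0.30442077]
np scene0 [0.5167651  0.07810548]
pp scene0 [0.62083611 0.06584854]
nn scene0 [ 0.47726229 -0.32237054]
-0.10942333339855287 [ 0.55418677 -0.09605494]
[[ 0.7048357  -0.53659604]
 [-4.33147065  0.32360419]
 [ 7.22680598  0.46479127]
 [ 0.89211765  0.37820293]
 [-1.31547842 -0.82913036]
 [-6.58658986 -1.07351143]
 [ 3.40977961  1.27263944]]
```

```bash
cat >> h.py <<'E'
def tool():
    s=status.observe();return R.from_rotvec(s['ee_rot']).as_matrix(),np.array(s['position']),s
def plan(target,Rt=None):
    """tool-frame command fractions for world target pos and desired R"""
    M,p,s=tool();d=M.T@(np.array(target)-p)/.8
    r=np.zeros(3)
    if Rt is not None: r=R.from_matrix(M.T@Rt).as_rotvec()/(np.pi/3)
    return np.round(d,4),np.round(r,4)
def down(yaw_of_z):
    """tool x down, tool z along heading yaw (world)"""
    x=np.array([0,0,-1.]);z=np.array([np.cos(yaw_of_z),np.sin(yaw_of_z),0]);y=np.cross(z,x);return np.stack([x,y,z],1)
E
python3 - <<'E'
from h import *
M,p,s=tool();print(M.round(3),p)
from h import *
for yz in [np.pi/2-.109,-np.pi/2-.109]: print(plan([.43,.15,.33],down(yz)), down(yz).round(2))
W,p,T,K=cloud('scene0')
m=(abs(W[...,0]-.435)<.06)&(abs(W[...,1]-.3)<.06)&(W[...,2]>.012)&(W[...,2]<.035)
print(cv2.minAreaRect(W[m][:,:2].astype('float32')*1000),m.sum())
E
```

```text
[[-0.    -0.907  0.42 ]
 [-0.001  0.42   0.907]
 [-1.    -0.    -0.001]] [0.26259342 0.56669886 0.18794877]
(array([-0.1771, -0.4089, -0.3848]), array([-3.103e-01, -1.100e-03, -1.000e-04])) [[ 0.   -0.99  0.11]
 [ 0.    0.11  0.99]
 [-1.    0.    0.  ]]
(array([-0.1771, -0.4089, -0.3848]), array([ 2.6897e+00, -1.0000e-04,  1.6000e-03])) [[ 0.    0.99 -0.11]
 [ 0.   -0.11 -0.99]
 [-1.    0.    0.  ]]
((446.226318359375, 291.3468017578125), (34.261802673339844, 53.62476348876953), 33.000362396240234) 165
```

Run:
```python
from h import *
print(plan([.45,.12,.26],down(np.pi/2-.109)))
```

```text
(array([-0.0895, -0.4473, -0.4082]), array([-3.103e-01, -1.100e-03, -1.000e-04]))
```

>>> step_arm:
  rows:
    - [-1,-0.05,-0.04,-0.035,-0.03,0,0]
    - [-1,-0.09,-0.08,-0.07,-0.06,0,0]
    - [-1,-0.09,-0.12,-0.105,-0.09,0,0]
    - [-1,-0.09,-0.16,-0.14,-0.12,0,0]
    - [-1,-0.09,-0.2,-0.175,-0.15,0,0]
    - [-1,-0.09,-0.24,-0.21,-0.18,0,0]
    - [-1,-0.09,-0.28,-0.25,-0.21,0,0]
    - [-1,-0.09,-0.32,-0.29,-0.24,0,0]
    - [-1,-0.09,-0.36,-0.33,-0.27,0,0]
    - [-1,-0.09,-0.4,-0.36,-0.3,0,0]
    - [-1,-0.09,-0.43,-0.39,-0.31,0,0]
    - [-1,-0.09,-0.447,-0.408,-0.31,0,0]

```text
clock: 1.15
position: [0.448, 0.1246, 0.2606]
ee_rot: [-1.129, 1.258, 1.129]
force: [1.1, -0.6, 0.8]
width: 0.998
```

>>> step_arm:
  rows:
    - [-1,0,0,0,0,0,0]
    - [-1,0,0,0,0,0,0]

```text
clock: 1.32
position: [0.4482, 0.1241, 0.2605]
ee_rot: [-1.124, 1.261, 1.124]
force: [-0.5, 1.5, 0.4]
width: 1.0
```

Run:
```python
from h import *
M,p,s=tool();print(M.round(3),p,s['force'],s['clock'],s['joints'].round(2))
snap('wrist','w1');snap('scene','scene1');big('w1',0,0,512,384,'w1b')
```

```text
[[ 0.    -0.993  0.115]
 [-0.     0.115  0.993]
 [-1.    -0.    -0.   ]] [0.44824763 0.124125   0.26054124] [-0.53881309  1.53955283  0.3843585 ] 1.3167 [-0.61  0.11  0.25  1.85 -0.03  1.19  1.11]
```

View pics/w1b.png

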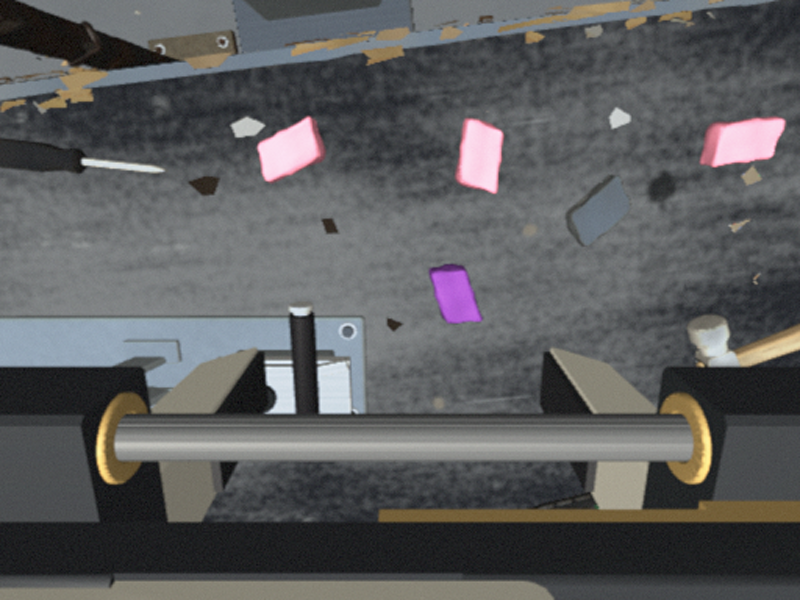

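Run:
```python
from h import *
W,p,T,K=cloud('w1')
with np.errstate(all='ignore'):
    m=(abs(W[...,0]-.44)<.06)&(abs(W[...,1]-.29)<.06)&(W[...,2]>.017)&(W[...,2]<.035)
    print('stone top',cv2.minAreaRect(W[m][:,:2].astype('float32')*1000),m.sum(),np.median(W[m][:,2]))
    g=(p.max(-1)<70)&(W[...,2]>.10)&(W[...,2]<.14)&(W[...,0]>.4)&(W[...,1]<.1)&(W[...,1]>-.05)
v,u=np.nonzero(g);print(g.sum(),u.min(),u.max(),v.min(),v.max());P=W[g]
for x0 in np.arange(.44,.56,.01):
    q=P[abs(P[:,0]-x0)<.005]
    if len(q): print(round(x0,3),len(q),np.median(q[:,1]).round(4),q[:,2].max().round(4),q[:,1].min().round(4),q[:,1].max().round(4))
big('w1',160,180,260,270,'w1c');big('w1',350,100,420,170,'w1d')
print('corner',ray('w1',362/1.5625,318/1.5625,.012), 'pred with t:',)
```

```text
stone top ((447.76776123046875, 292.917236328125), (33.77362060546875, 57.23296356201172), 36.99138641357422) 951 0.021507802082263494
919 185 203 200 264
0.48 116 0.0501 0.1254 0.0411 0.0576
0.49 128 0.0493 0.126 0.0405 0.0565
0.5 129 0.0483 0.1255 0.0394 0.0556
0.51 132 0.0473 0.125 0.0363 0.0552
0.52 123 0.0462 0.1253 0.0373 0.0537
0.53 116 0.045 0.1248 0.0361 0.0523
0.54 111 0.0435 0.1255 0.0356 0.0509
0.55 64 0.0445 0.1248 0.0346 0.0502
corner [0.52004749 0.07822885 0.012     ] pred with t:
```

View pics/w1c.png

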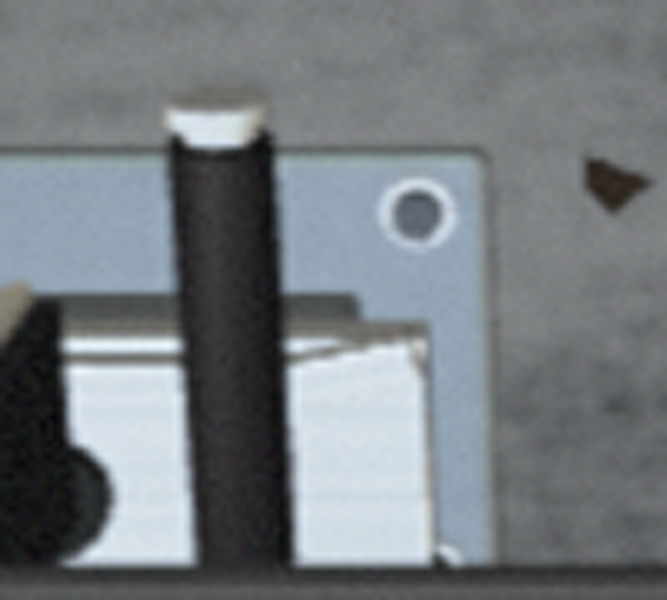

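View pics/w1d.png

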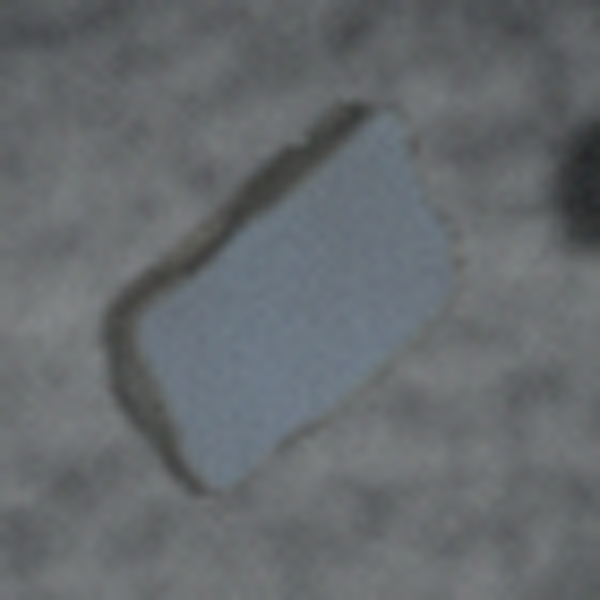

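Run:
```python
from h import *
print(plan([.5076,.0465,.097],down(np.pi/2-.109)))
```

```text
(array([ 0.2042, -0.086 , -0.0924]), array([ 0.0001,  0.0003, -0.0005]))
```

>>> step_arm:
  rows:
    - [-1,0.02,-0.03,-0.03,0,0,0]
    - [-1,0.04,-0.06,-0.06,0,0,0]
    - [-1,0.06,-0.08,-0.085,0,0,0]
    - [-1,0.09,-0.086,-0.0925,0,0,0]
    - [-1,0.12,-0.086,-0.0925,0,0,0]
    - [-1,0.15,-0.086,-0.0925,0,0,0]
    - [-1,0.175,-0.086,-0.0925,0,0,0]
    - [-1,0.195,-0.086,-0.0925,0,0,0]
    - [-1,0.2045,-0.086,-0.0925,0,0,0]
    - [-1,0.2045,-0.086,-0.0925,0,0,0]
    - [-1,0.2045,-0.086,-0.0925,0,0,0]

```text
clock: 2.33
position: [0.508, 0.0466, 0.0971]
ee_rot: [-1.129, 1.258, 1.13]
force: [-0.1, 0.6, -0.8]
width: 1.0
```

Run:
```python
from h import *
M,p,s=tool();print(p,s['force'],s['ft_torque'])
snap('side','s2');big('s2',150,130,390,310,'s2b');snap('scene','sc2');big('sc2',180,120,360,250,'sc2b')
```

```text
[0.50802139 0.04661461 0.09710824] [-0.11074245  0.61929984 -0.82553084] [ 0.03856142 -0.03380878  0.04311616]
```

View pics/s2b.png

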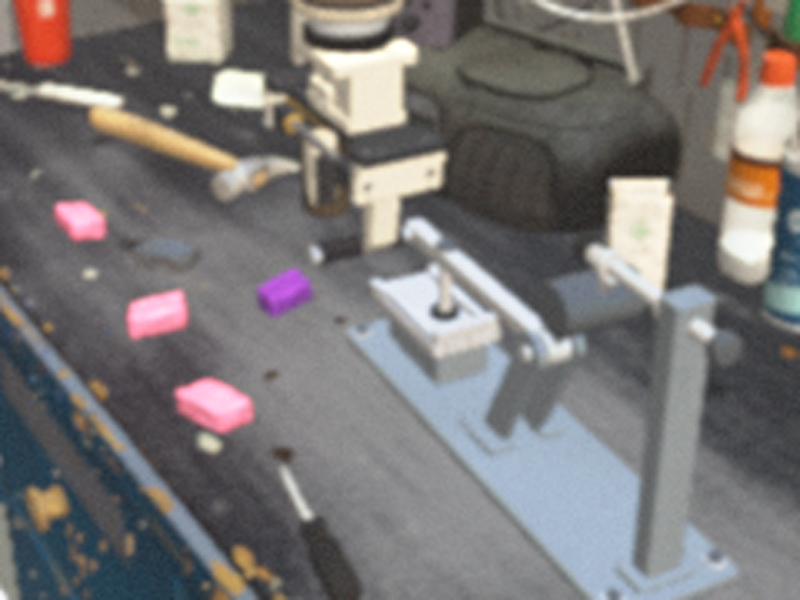

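View pics/sc2b.png

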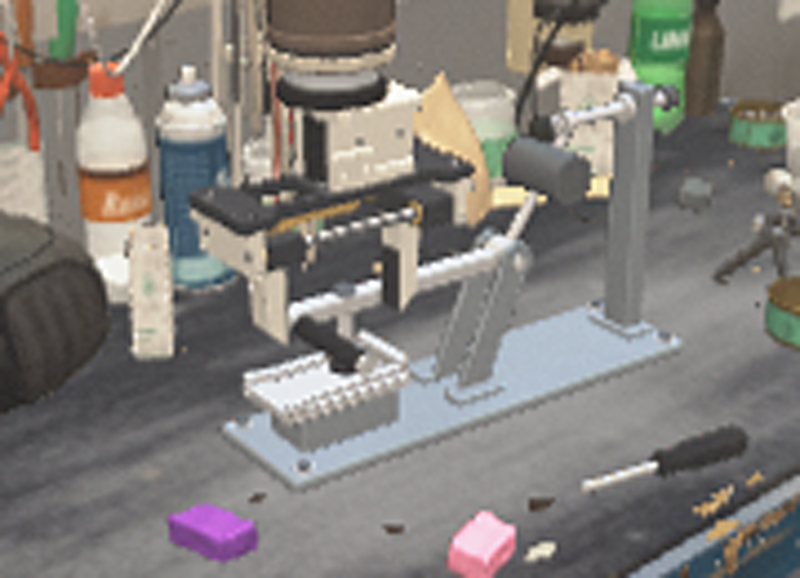

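>>> step_arm:
  rows:
    - [1,0,0,0,0,0,0]
    - [1,0,0,0,0,0,0]
    - [1,0,0,0,0,0,0]
    - [1,0,0,0,0,0,0]
    - [1,0,0,0,0,0,0]
    - [1,0,0,0,0,0,0]
    - [1,0,0,0,0,0,0]
    - [1,0,0,0,0,0,0]
  newtons: 20

```text
clock: 3.1
position: [0.508, 0.0455, 0.0969]
ee_rot: [-1.128, 1.259, 1.128]
force: [0.5, -0.2, -0.1]
width: 0.469
```

>>> step_arm:
  rows:
    - [1,0,0,0,0,0,0]
    - [1,0,0,0,0,0,0]
    - [1,0,0,0,0,0,0]
    - [1,0,0,0,0,0,0]
    - [1,0,0,0,0,0,0]
    - [1,0,0,0,0,0,0]
    - [1,0,0,0,0,0,0]

```text
clock: 3.68
position: [0.508, 0.0455, 0.0969]
ee_rot: [-1.128, 1.259, 1.128]
force: [0.6, -0.3, 0.7]
width: 0.009
```

Run:
```python
from h import *
M,p,s=tool();print(p,s['force'],s['width'])
snap('side','s3');big('s3',220,130,340,220,'s3b');snap('scene','sc3');big('sc3',200,140,300,215,'sc3b');snap('wrist','w3')
```

```text
[0.50802519 0.04554418 0.09691399] [ 0.56135039 -0.34609183  0.67079238] 0.009388188433768372
```

View pics/s3b.png

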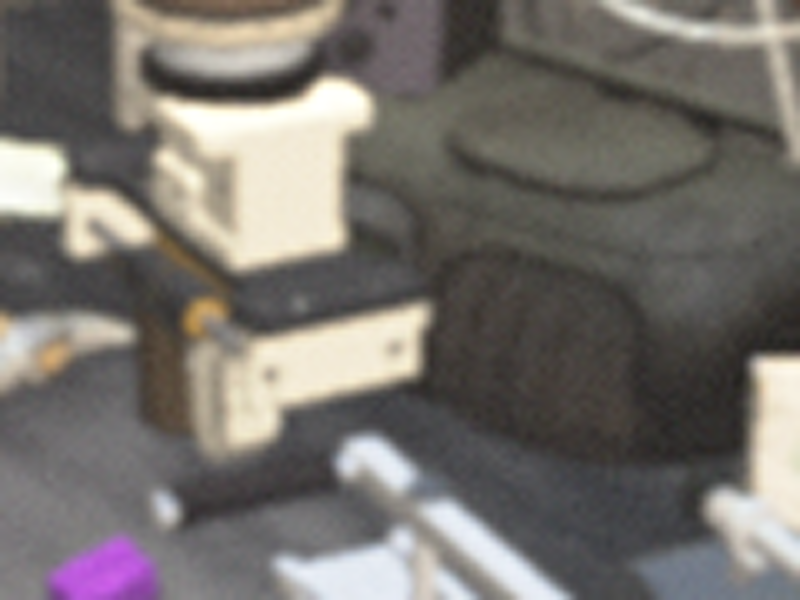

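View pics/sc3b.png

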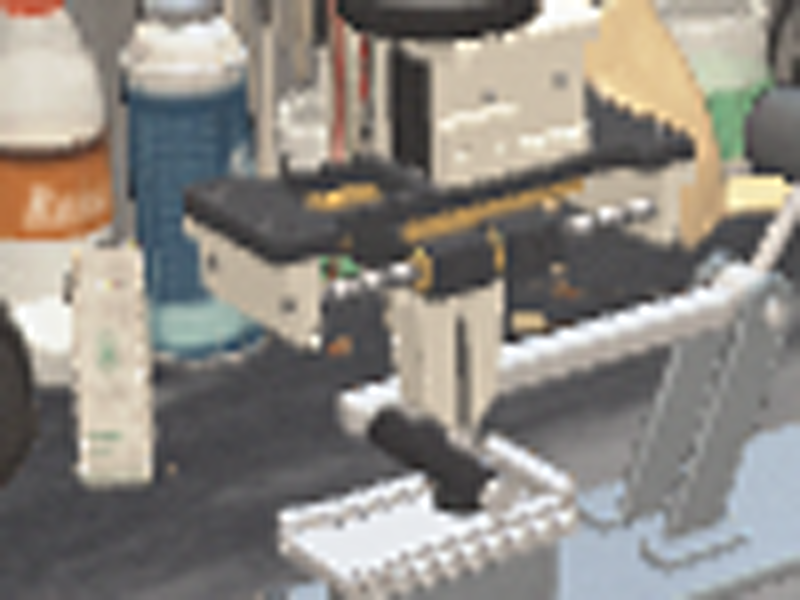

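View pics/w3.png

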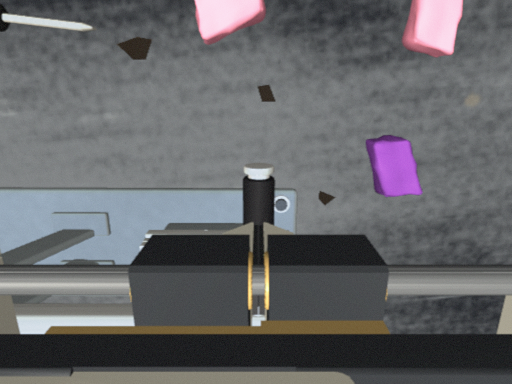

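Run:
```python
from h import *
for n,pts in [('s3',[(230,440),(240,400),(230,490),(270,480),(200,500),(165,510)])]:
    W,p,T,K=cloud(n)
    for a,b in pts:
        u=220+int(a*120/800);v=130+int(b*120/800);print(n,(u,v),W[v,u].round(4),p[v,u])
W,p,T,K=cloud('sc3')
for a,b in [(440,380),(480,420),(420,440),(450,470),(465,495),(400,425)]:
    u=200+a//8;v=140+b//8;print((u,v),W[v,u].round(4),p[v,u])
for c,(u,v) in [('s3',(220+235*.15,130+455*.15)),('sc3',(200+465/8,140+440/8))]:
    print(ray(c,u,v,.097))
W,p,T,K=cloud('w3')
for v in range(165,265,6): print(v,p[v,258],W[v,258].round(4))
```

```text
s3 (254, 196) [0.4926 0.028  0.1524] [195 181 159]
s3 (256, 190) [ 0.459  -0.0348  0.2064] [223 213 188]
s3 (254, 203) [0.5015 0.0425 0.1214] [71 69 69]
s3 (260, 202) [0.5181 0.0372 0.122 ] [68 65 67]
s3 (250, 205) [0.4888 0.0433 0.1185] [60 55 55]
s3 (244, 206) [0.4713 0.0466 0.1192] [202 204 211]
(255, 187) [0.4997 0.0544 0.1594] [207 194 173]
(260, 192) [ 0.7189 -0.1576  0.001 ] [91 89 88]
(252, 195) [0.5225 0.0483 0.1222] [65 63 63]
(256, 198) [0.4997 0.0512 0.1206] [63 61 60]
(258, 201) [0.4843 0.0564 0.1175] [61 59 60]
(250, 193) [0.5345 0.0464 0.1245] [65 59 63]
[0.54450539 0.1032826  0.097     ]
[ 0.54938069 -0.00076474  0.097     ]
165 [112 112 107] [0.4706 0.0496 0.1144]
171 [216 224 233] [0.4719 0.0494 0.1236]
177 [220 227 236] [0.4756 0.049  0.1214]
183 [60 59 60] [0.4781 0.0487 0.1244]
189 [56 57 57] [0.4817 0.0483 0.1234]
195 [59 57 58] [0.4849 0.048  0.1238]
201 [59 55 58] [0.488  0.0476 0.1248]
207 [55 53 53] [0.4917 0.0472 0.1237]
213 [53 53 54] [0.4953 0.0468 0.1235]
219 [53 52 52] [0.4987 0.0464 0.1236]
225 [42 43 43] [0.4976 0.0465 0.1348]
231 [41 37 41] [0.4973 0.0466 0.1431]
237 [42 44 43] [0.4972 0.0466 0.1503]
243 [38 39 38] [0.4973 0.0466 0.1564]
249 [36 38 36] [0.4996 0.0463 0.1578]
255 [41 41 40] [0.5022 0.046  0.1586]
261 [39 39 39] [0.5047 0.0457 0.1594]
```

Run:
```python
from h import *
for n in ['s2','s3','sc2','sc3']:
    W,p,T,K=cloud(n)
    with np.errstate(all='ignore'):
        m=(abs(W[...,0]-.507)<.035)&(abs(W[...,1]-.046)<.09)&(W[...,2]>.08)&(W[...,2]<.20)&(p[...,0]>110)&(p[...,0].astype(int)-p[...,2]>12)
    P=W[m];print(n,len(P))
    for y0 in np.arange(-.04,.14,.01):
        q=P[abs(P[:,1]-y0)<.005]
        if len(q)>3: print(round(y0,3),len(q),q[:,2].min().round(4),q[:,0].min().round(3),q[:,0].max().round(3))
```

```text
s2 228
-0.02 36 0.1553 0.489 0.509
-0.01 89 0.1422 0.487 0.511
0.0 20 0.1357 0.488 0.51
0.09 10 0.1501 0.501 0.519
0.1 51 0.1391 0.499 0.522
0.11 20 0.1409 0.499 0.503
s3 144
0.03 60 0.1456 0.492 0.515
0.04 26 0.1389 0.492 0.514
0.05 30 0.1355 0.494 0.514
0.06 19 0.1361 0.494 0.498
0.07 8 0.1509 0.496 0.498
sc2 211
-0.02 6 0.154 0.49 0.494
-0.01 39 0.1437 0.489 0.51
0.0 42 0.1377 0.49 0.514
0.05 8 0.1107 0.472 0.475
0.09 7 0.1494 0.504 0.506
0.1 50 0.138 0.501 0.524
0.11 55 0.1502 0.501 0.526
sc3 205
0.03 27 0.1433 0.493 0.5
0.04 53 0.1203 0.473 0.505
0.05 42 0.111 0.472 0.509
0.06 75 0.1186 0.473 0.521
0.07 8 0.1766 0.497 0.508
```

Run:
```python
from h import *
W,p,T,K=cloud('w1')
for u in (162,164,166,168,352,354,356):
  for v in range(218,262,3):
    if 0.2<W[v,u,2]<.45: print(u,v,W[v,u].round(4),p[v,u])
W,p,T,K=cloud('w3')
print('w3')
for v in range(218,232): print(v,[W[v,u,2].round(3) for u in range(236,282,4)],p[v,250],p[v,266])
```

```text
162 224 [0.4305 0.0772 0.3013] [132 129 114]
162 227 [0.4314 0.0776 0.3032] [102  97  89]
162 230 [0.4319 0.0782 0.306 ] [29 31 30]
162 233 [0.4324 0.0789 0.3085] [29 31 31]
162 236 [0.4325 0.0798 0.3121] [21 20 23]
162 239 [0.4344 0.0792 0.3112] [20 20 19]
162 242 [0.4353 0.0795 0.3127] [27 27 28]
162 245 [0.4365 0.0794 0.3133] [20 21 19]
162 248 [0.4382 0.079  0.313 ] [18 17 20]
162 251 [0.4393 0.079  0.3139] [26 24 27]
162 254 [0.4405 0.079  0.3148] [18 15 15]
162 257 [0.4422 0.0786 0.3145] [24 23 23]
162 260 [0.4435 0.0785 0.315 ] [14 18 17]
164 224 [0.4311 0.0777 0.2999] [104 101  94]
164 227 [0.4318 0.0782 0.3023] [32 32 29]
164 230 [0.4324 0.0788 0.3048] [23 26 25]
164 233 [0.4325 0.0798 0.3086] [19 18 19]
164 236 [0.4338 0.0798 0.3092] [27 28 25]
164 239 [0.435  0.0798 0.3101] [21 25 23]
164 242 [0.4364 0.0795 0.3103] [25 20 25]
164 245 [0.4378 0.0794 0.3107] [18 19 21]
164 248 [0.4398 0.0787 0.3097] [16 14 14]
164 251 [0.4403 0.0793 0.3122] [17 20 20]
164 254 [0.4419 0.079  0.3121] [24 24 25]
164 257 [0.4436 0.0786 0.3119] [26 23 27]
164 260 [0.4449 0.0784 0.3124] [23 26 24]
[... 5533 characters left out ...]
 np.float64(0.143), np.float64(0.14), np.float64(0.14), np.float64(0.143), np.float64(0.144), np.float64(0.144), np.float64(0.144), np.float64(0.144)] [141 137 121] [137 134 120]
230 [np.float64(0.146), np.float64(0.145), np.float64(0.145), np.float64(0.145), np.float64(0.144), np.float64(0.143), np.float64(0.142), np.float64(0.145), np.float64(0.145), np.float64(0.145), np.float64(0.144), np.float64(0.145)] [140 135 122] [137 134 120]
231 [np.float64(0.146), np.float64(0.147), np.float64(0.146), np.float64(0.147), np.float64(0.146), np.float64(0.142), np.float64(0.142), np.float64(0.145), np.float64(0.147), np.float64(0.147), np.float64(0.145), np.float64(0.147)] [135 132 119] [139 134 120]
```

Run:
```python
from h import *
print(arm.grip_depth,[a for a in dir(arm) if a[0]!='_'],[a for a in dir(status) if a[0]!='_'])
W,p,T,K=cloud('w3')
for u in (200,240,320):
  for v in range(228,345,8): print(u,v,W[v,u].round(4),p[v,u])
```

```text
0.0188 ['PlanningError', 'grip_depth', 'sign_off'] ['observe']
200 228 [ 0.5399 -0.0088  0.0265] [80 83 82]
200 236 [0.4691 0.0331 0.207 ] [26 30 31]
200 244 [0.4694 0.0339 0.2117] [29 28 31]
200 252 [0.469  0.0349 0.2173] [27 30 35]
200 260 [0.4692 0.0355 0.2211] [33 30 34]
200 268 [0.4698 0.0359 0.224 ] [55 56 60]
200 276 [0.472  0.0355 0.2237] [72 75 78]
200 284 [0.4732 0.0355 0.2252] [73 76 78]
200 292 [0.4751 0.0353 0.2256] [72 74 78]
200 300 [0.4778 0.0347 0.2248] [71 75 78]
200 308 [0.4803 0.0342 0.2243] [71 73 77]
200 316 [0.4821 0.0341 0.225 ] [72 74 77]
200 324 [0.4851 0.0334 0.224 ] [73 75 78]
200 332 [0.4836 0.0344 0.2287] [114  95  54]
200 340 [0.4796 0.0364 0.2362] [29 31 32]
240 228 [0.4953 0.0378 0.1417] [137 132 118]
240 236 [0.4705 0.0443 0.2067] [25 26 28]
240 244 [0.4706 0.0446 0.2117] [36 34 38]
240 252 [0.4699 0.045  0.2177] [31 28 32]
240 260 [0.4703 0.0451 0.2211] [28 31 30]
240 268 [0.4708 0.0452 0.224 ] [59 62 65]
240 276 [0.4723 0.045  0.2249] [75 76 81]
240 284 [0.4743 0.0448 0.2252] [68 70 74]
240 292 [0.4767 0.0445 0.2247] [70 75 76]
240 300 [0.4789 0.04
[... 176 characters left out ...]
 ] [115  94  54]
240 340 [0.481  0.0445 0.2357] [27 24 31]
320 228 [ 0.5643  0.0994 -0.0022] [117 119 120]
320 236 [0.4729 0.0669 0.2068] [25 27 28]
320 244 [0.4733 0.0661 0.2111] [34 35 33]
320 252 [0.4718 0.0649 0.2182] [28 31 32]
320 260 [0.4726 0.0644 0.2207] [21 22 24]
320 268 [0.4726 0.0638 0.2244] [60 60 64]
320 276 [0.4742 0.0635 0.2253] [74 76 78]
320 284 [0.4762 0.0634 0.2254] [73 75 76]
320 292 [0.4788 0.0634 0.2247] [72 76 77]
320 300 [0.4807 0.0632 0.2252] [71 75 77]
320 308 [0.4835 0.0631 0.2244] [73 75 76]
320 316 [0.4846 0.0628 0.2259] [74 77 78]
320 324 [0.487  0.0627 0.2258] [117  94  55]
320 332 [0.4863 0.0621 0.2292] [118  96  58]
320 340 [0.4821 0.061  0.2364] [30 30 32]
```

>>> step_arm:
  rows:
    - [0,0,0,0,0,0,0]
    - [0,0,0,0,0,0,0]
    - [0,0,0,0,0,0,0]
    - [0,0,0,0,0,0,0]
    - [0,0,0,0,0,0,0]
    - [0,0,0,0,0,0,0]
    - [0,0.01,0,0,0,0,0]
    - [0,0.02,0,0,0,0,0]
    - [0,0.03,0,0,0,0,0]
    - [0,0.04,0,0,0,0,0]
    - [0,0.048,0,0,0,0,0]
    - [0,0.048,0,0,0,0,0]

```text
clock: 4.83
position: [0.5069, 0.0453, 0.0568]
ee_rot: [-1.128, 1.261, 1.13]
force: [-0.6, 0.1, 0.2]
width: 0.502
```

>>> step_arm:
  rows:
    - [1,0,0,0,0,0,0]
    - [1,0,0,0,0,0,0]
    - [1,0,0,0,0,0,0]
    - [1,0,0,0,0,0,0]
    - [1,0,0,0,0,0,0]
    - [1,0,0,0,0,0,0]
    - [1,0,0,0,0,0,0]

```text
clock: 5.42
position: [0.5083, 0.0457, 0.0588]
ee_rot: [-1.129, 1.258, 1.128]
force: [0.1, 0.7, 2.5]
width: 0.188
```

Run:
```python
from h import *
M,p,s=tool();print(M.round(3),p,s['force'],s['width'],s['ft_torque'],s['clock'])
snap('scene','sc4');big('sc4',200,140,300,215,'sc4b')
```

```text
[[ 0.001 -0.994  0.109]
 [ 0.     0.109  0.994]
 [-1.    -0.001  0.   ]] [0.50829367 0.0456584  0.05882156] [0.07014555 0.6846642  2.45032137] 0.1883295855719267 [ 0.0297494  -0.00473611  0.01918364] 5.4167
```

View pics/sc4b.png

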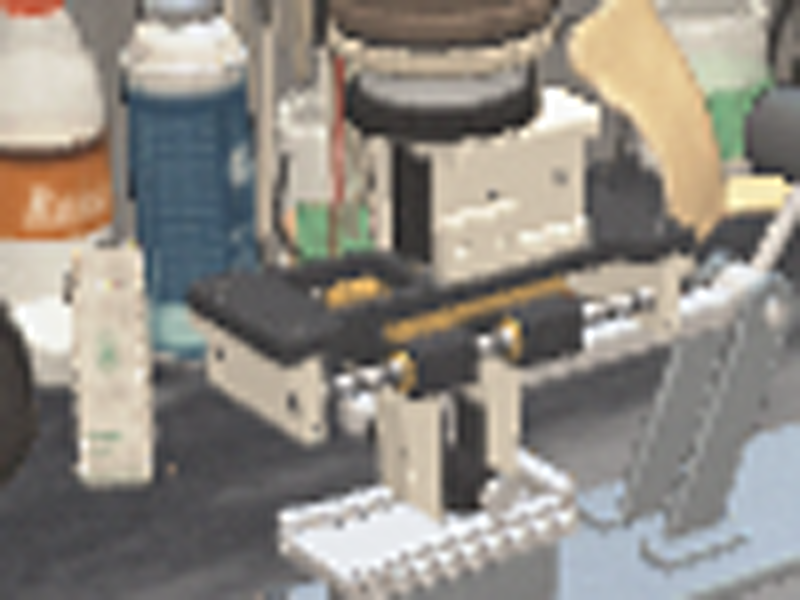

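```bash
cat >> h.py <<'E'
def arc(phis,p0,g=1):
    k=.205/.8
    print('['+', '.join('[%g, %.4f, 0, %.4f, 0, 0, 0]'%(g,-k*(np.sin(f)-np.sin(p0)),k*(np.cos(f)-np.cos(p0))) for f in phis)+']')
E
python3 - <<'E'
from h import *
arc(np.array([.01,.03,.06,.1,.14,.18,.22,.26,.30,.34,.37,.39]),0)
a=.39+np.array([.02,.05,.09,.13,.17,.21,.25,.29,.33,.37,.4,.41]); arc(a,.39)
a=.8+np.array([.02,.05,.09,.13,.17,.21,.25,.29,.33,.37,.4,.41]); arc(a,.8)
E
```

```text
[[1, -0.0026, 0, -0.0000, 0, 0, 0], [1, -0.0077, 0, -0.0001, 0, 0, 0], [1, -0.0154, 0, -0.0005, 0, 0, 0], [1, -0.0256, 0, -0.0013, 0, 0, 0], [1, -0.0358, 0, -0.0025, 0, 0, 0], [1, -0.0459, 0, -0.0041, 0, 0, 0], [1, -0.0559, 0, -0.0062, 0, 0, 0], [1, -0.0659, 0, -0.0086, 0, 0, 0], [1, -0.0757, 0, -0.0114, 0, 0, 0], [1, -0.0855, 0, -0.0147, 0, 0, 0], [1, -0.0927, 0, -0.0173, 0, 0, 0], [1, -0.0974, 0, -0.0192, 0, 0, 0]]
[[1, -0.0047, 0, -0.0020, 0, 0, 0], [1, -0.0117, 0, -0.0052, 0, 0, 0], [1, -0.0209, 0, -0.0097, 0, 0, 0], [1, -0.0299, 0, -0.0146, 0, 0, 0], [1, -0.0387, 0, -0.0199, 0, 0, 0], [1, -0.0473, 0, -0.0255, 0, 0, 0], [1, -0.0556, 0, -0.0315, 0, 0, 0], [1, -0.0637, 0, -0.0378, 0, 0, 0], [1, -0.0715, 0, -0.0444, 0, 0, 0], [1, -0.0791, 0, -0.0513, 0, 0, 0], [1, -0.0846, 0, -0.0566, 0, 0, 0], [1, -0.0864, 0, -0.0585, 0, 0, 0]]
[[1, -0.0035, 0, -0.0037, 0, 0, 0], [1, -0.0087, 0, -0.0094, 0, 0, 0], [1, -0.0153, 0, -0.0172, 0, 0, 0], [1, -0.0216, 0, -0.0253, 0, 0, 0], [1, -0.0276, 0, -0.0337, 0, 0, 0], [1, -0.0332, 0, -0.0422, 0, 0, 0], [1, -0.0385, 0, -0.0510, 0, 0, 0], [1, -0.0434, 0, -0.0600, 0, 0, 0], [1, -0.0479, 0, -0.0692, 0, 0, 0], [1, -0.0521, 0, -0.0786, 0, 0, 0], [1, -0.0550, 0, -0.0857, 0, 0, 0], [1, -0.0559, 0, -0.0881, 0, 0, 0]]
```

>>> step_arm:
  rows:
    - [1,-0.0026,0,0,0,0,0]
    - [1,-0.0077,0,-0.0001,0,0,0]
    - [1,-0.0154,0,-0.0005,0,0,0]
    - [1,-0.0256,0,-0.0013,0,0,0]
    - [1,-0.0358,0,-0.0025,0,0,0]
    - [1,-0.0459,0,-0.0041,0,0,0]
    - [1,-0.0559,0,-0.0062,0,0,0]
    - [1,-0.0659,0,-0.0086,0,0,0]
    - [1,-0.0757,0,-0.0114,0,0,0]
    - [1,-0.0855,0,-0.0147,0,0,0]
    - [1,-0.0927,0,-0.0173,0,0,0]
    - [1,-0.0974,0,-0.0192,0,0,0]
  newtons: 30

```text
clock: 6.47
position: [0.5065, 0.0301, 0.1374]
ee_rot: [-1.128, 1.258, 1.128]
force: [2.6, 1.9, 0.4]
width: 0.187
```

Run:
```python
from h import *
M,p,s=tool();print(p,s['force'],M.T@s['force'],s['width'],s['ft_torque'],s['clock'])
snap('side','s5');big('s5',150,80,390,260,'s5b')
```

```text
[0.50650584 0.03010115 0.13737803] [2.58209368 1.91941178 0.41440523] [-0.41201102 -2.35736169  2.19001686] 0.18720785073999746 [ 0.31571565 -0.48352054 -0.0472407 ] 6.4667
```

View pics/s5b.png

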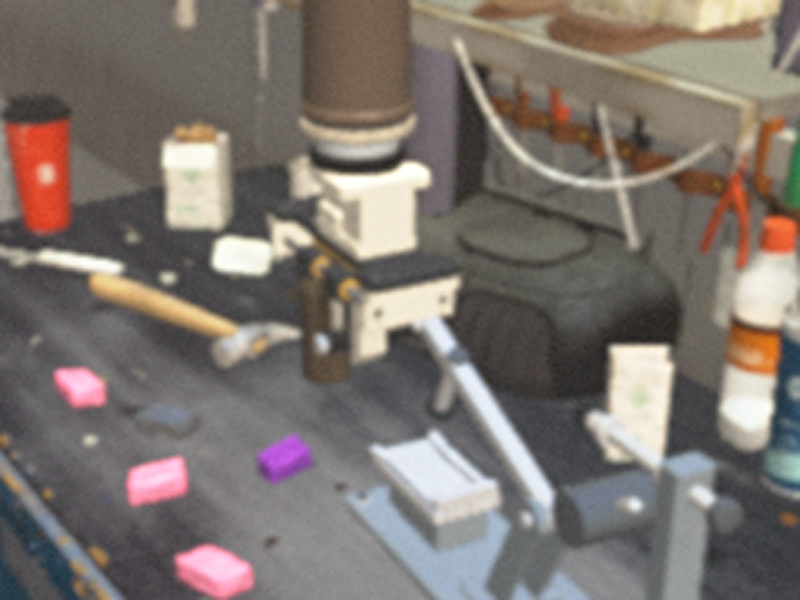

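>>> step_arm:
  rows:
    - [1,-0.0047,0,-0.002,0,0,0]
    - [1,-0.0117,0,-0.0052,0,0,0]
    - [1,-0.0209,0,-0.0097,0,0,0]
    - [1,-0.0299,0,-0.0146,0,0,0]
    - [1,-0.0387,0,-0.0199,0,0,0]
    - [1,-0.0473,0,-0.0255,0,0,0]
    - [1,-0.0556,0,-0.0315,0,0,0]
    - [1,-0.0637,0,-0.0378,0,0,0]
    - [1,-0.0715,0,-0.0444,0,0,0]
    - [1,-0.0791,0,-0.0513,0,0,0]
    - [1,-0.0846,0,-0.0566,0,0,0]
    - [1,-0.0864,0,-0.0585,0,0,0]

```text
clock: 7.52
position: [0.5011, -0.0169, 0.2065]
ee_rot: [-1.128, 1.259, 1.128]
force: [1.2, 3.4, 4.7]
width: 0.187
```

Run:
```python
from h import *
M,p,s=tool();print(p,s['force'],M.T@s['force'],s['width'],s['joints'].round(2))
```

```text
[ 0.50114148 -0.01691229  0.20653247] [1.24329857 3.43236884 4.65364617] [-4.65155706 -0.86060339  3.55045752] 0.18722192467531118 [-0.36  0.22  0.35  1.86 -0.08  1.08  1.48]
```

>>> step_arm:
  rows:
    - [1,-0.004,0,-0.0034,0,0,0]
    - [1,-0.0097,0,-0.0087,0,0,0]
    - [1,-0.0167,0,-0.0162,0,0,0]
    - [1,-0.0234,0,-0.0238,0,0,0]
    - [1,-0.0296,0,-0.0317,0,0,0]
    - [1,-0.0352,0,-0.0402,0,0,0]
    - [1,-0.0405,0,-0.049,0,0,0]
    - [1,-0.0454,0,-0.058,0,0,0]
    - [1,-0.0499,0,-0.0672,0,0,0]
    - [1,-0.0541,0,-0.0766,0,0,0]
    - [1,-0.057,0,-0.0837,0,0,0]
    - [1,-0.0579,0,-0.0861,0,0,0]

```text
clock: 8.52
position: [0.493, -0.0883, 0.2516]
ee_rot: [-1.127, 1.263, 1.125]
force: [6.0, -4.8, -9.4]
width: 0.184
```

Run:
```python
from h import *
M,p,s=tool();print(p,s['force'],M.T@s['force'],s['width'],s['joints'].round(2))
arc(1.21+np.array([.02,.05,.09,.13,.17,.21,.25,.29,.32,.34,.35,.36]),1.21)
snap('scene','sc6');big('sc6',180,80,340,200,'sc6b')
```

```text
[ 0.49295667 -0.08833858  0.25158693] [ 5.95597932 -4.84470403 -9.36910327] [ 9.37607788 -6.46966507 -4.11795342] 0.18390457094643606 [-0.27  0.18  0.4   1.8  -0.07  1.18  1.61]
[[1, -0.0018, 0, -0.0048, 0, 0, 0], [1, -0.0042, 0, -0.0121, 0, 0, 0], [1, -0.0072, 0, -0.0219, 0, 0, 0], [1, -0.0097, 0, -0.0318, 0, 0, 0], [1, -0.0118, 0, -0.0419, 0, 0, 0], [1, -0.0136, 0, -0.0520, 0, 0, 0], [1, -0.0149, 0, -0.0621, 0, 0, 0], [1, -0.0159, 0, -0.0723, 0, 0, 0], [1, -0.0163, 0, -0.0800, 0, 0, 0], [1, -0.0164, 0, -0.0851, 0, 0, 0], [1, -0.0165, 0, -0.0877, 0, 0, 0], [1, -0.0165, 0, -0.0903, 0, 0, 0]]
```

View pics/sc6b.png

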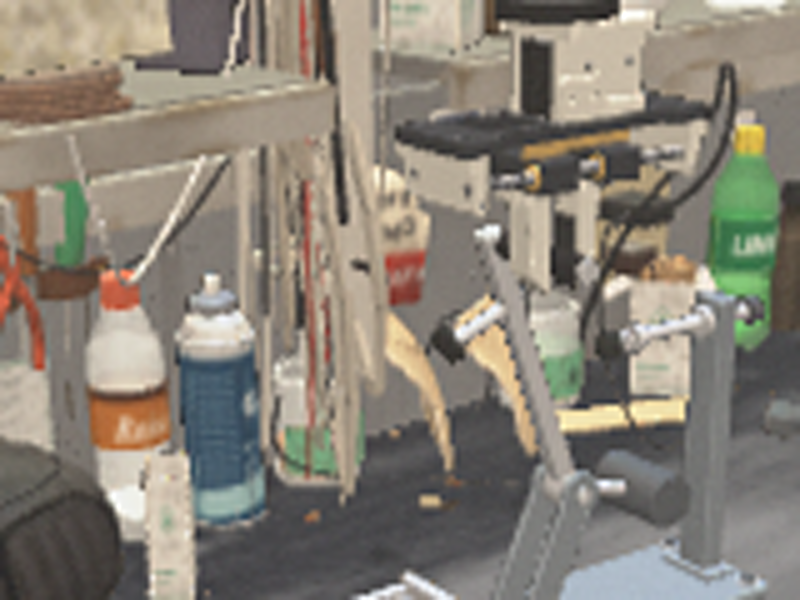

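>>> step_arm:
  rows:
    - [1,-0.0008,-0.0003,-0.0052,0,0,0]
    - [1,-0.0022,-0.0006,-0.0125,0,0,0]
    - [1,-0.0048,-0.0009,-0.0224,0,0,0]
    - [1,-0.007,-0.0012,-0.0324,0,0,0]
    - [1,-0.0091,-0.0012,-0.0424,0,0,0]
    - [1,-0.0109,-0.0012,-0.0525,0,0,0]
    - [1,-0.0122,-0.0012,-0.0626,0,0,0]
    - [1,-0.0132,-0.0012,-0.0728,0,0,0]
    - [1,-0.0136,-0.0012,-0.0805,0,0,0]
    - [1,-0.0137,-0.0012,-0.0856,0,0,0]
    - [1,-0.0138,-0.0012,-0.0882,0,0,0]
    - [1,-0.0138,-0.0012,-0.0908,0,0,0]

```text
clock: 9.57
position: [0.4852, -0.1587, 0.2638]
ee_rot: [-1.127, 1.261, 1.128]
force: [-5.4, -1.3, 9.7]
width: 0.189
```

Run:
```python
from h import *
M,p,s=tool();print(p,s['force'],M.T@s['force'],s['width'],s['joints'].round(2),s['clock'])
snap('scene','sc7');big('sc7',180,80,340,200,'sc7b')
snap('side','s7');big('s7',230,60,390,180,'s7b')
```

```text
[ 0.48517252 -0.15873172  0.26375678] [-5.35262426 -1.33760775  9.66834649] [-9.65958021  5.18637219 -1.92633294] 0.18936794424818698 [-0.16  0.19  0.45  1.76 -0.09  1.22  1.77] 9.5667
```

View pics/sc7b.png

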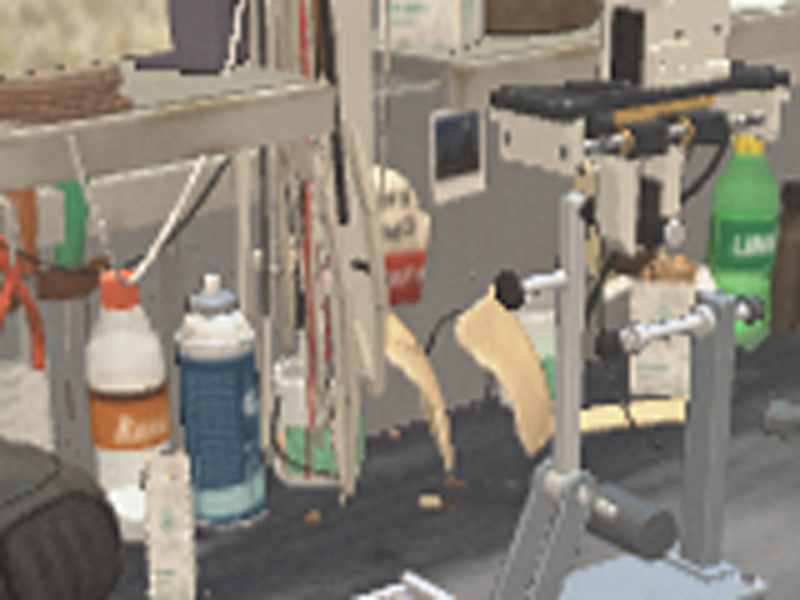

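View pics/s7b.png

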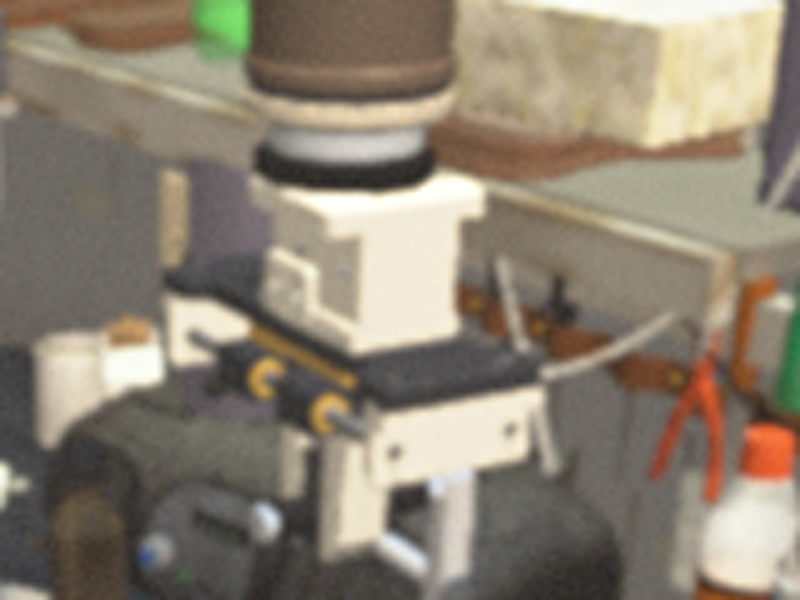

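Run:
```python
from h import *
th=-.109;t=np.array([.5545,-.0955]);Rm=np.array([[np.cos(th),-np.sin(th)],[np.sin(th),np.cos(th)]])
for n in ['sc7','sc6','s7','s5','scene0','side0']:
    W,p,T,K=cloud(n); S=W.copy(); S[...,:2]=(W[...,:2]-t)@Rm
    with np.errstate(all='ignore'):
        m=(abs(S[...,2]-.215)<.016)&(abs(S[...,0])<.02)&(S[...,1]>-.2)&(S[...,1]<-.08)
    m=cv2.morphologyEx(m.astype('uint8'),cv2.MORPH_OPEN,np.ones((2,2)))>0
    q=S[m]; 
    if len(q)>5:
        dk=p[m].max(-1)<90
        print(n,len(q),'ymax',np.percentile(q[:,1],[50,90,98,100]).round(4),'dark',dk.sum(),np.percentile(q[dk][:,1],[5,95]).round(4) if dk.sum() else '')
for y in [-.12,-.125,-.13,-.135,-.14,-.145]:
    a=y+.07;r=np.hypot(a,.1);print(y,np.arctan2(.1,a)-np.arcsin(.008/r))
```

```text
sc7 117 ymax [-0.1779 -0.1049 -0.0987 -0.097 ] dark 24 [-0.5391 -0.0982]
sc6 113 ymax [nan nan nan nan] dark 24 [-0.5374 -0.098 ]
s7 209 ymax [nan nan nan nan] dark 25 [-0.11    0.1268]
s5 208 ymax [nan nan nan nan] dark 24 [-0.1107  0.1461]
scene0 134 ymax [-0.1464 -0.1059 -0.0996 -0.0946] dark 20 [-0.5385 -0.0989]
side0 235 ymax [-0.1336 -0.1088  0.1344  0.1891] dark 24 [-0.11    0.1417]
-0.12 1.9628285598413284
-0.125 2.003484732409289
-0.13 2.042562475273833
-0.135 2.0800456591839795
-0.14 2.1159367286427018
-0.145 2.150253664193987
```

Run:
```python
from h import *
arc(1.572+.0092*np.arange(1,13),1.572)
```

```text
[[1, 0.0000, 0, -0.0024, 0, 0, 0], [1, 0.0000, 0, -0.0047, 0, 0, 0], [1, 0.0001, 0, -0.0071, 0, 0, 0], [1, 0.0002, 0, -0.0094, 0, 0, 0], [1, 0.0003, 0, -0.0118, 0, 0, 0], [1, 0.0004, 0, -0.0141, 0, 0, 0], [1, 0.0006, 0, -0.0165, 0, 0, 0], [1, 0.0007, 0, -0.0188, 0, 0, 0], [1, 0.0009, 0, -0.0212, 0, 0, 0], [1, 0.0011, 0, -0.0235, 0, 0, 0], [1, 0.0013, 0, -0.0259, 0, 0, 0], [1, 0.0016, 0, -0.0282, 0, 0, 0]]
```

>>> step_arm:
  rows:
    - [1,-0.0004,0.0002,-0.0024,0,0,0]
    - [1,-0.0008,0.0004,-0.0047,0,0,0]
    - [1,-0.001,0.0006,-0.0071,0,0,0]
    - [1,-0.0012,0.0006,-0.0094,0,0,0]
    - [1,-0.0011,0.0006,-0.0118,0,0,0]
    - [1,-0.001,0.0006,-0.0141,0,0,0]
    - [1,-0.0008,0.0006,-0.0165,0,0,0]
    - [1,-0.0007,0.0006,-0.0188,0,0,0]
    - [1,-0.0005,0.0006,-0.0212,0,0,0]
    - [1,-0.0003,0.0006,-0.0235,0,0,0]
    - [1,-0.0001,0.0006,-0.0259,0,0,0]
    - [1,0.0002,0.0006,-0.0282,0,0,0]

```text
clock: 10.67
position: [0.4828, -0.18, 0.2626]
ee_rot: [-1.127, 1.26, 1.129]
force: [-4.5, -1.7, 5.0]
width: 0.183
```

```bash
cat > q.py <<'E'
from h import *
M,p,s=tool();f=M.T@s['force']
t=np.array([.5545,-.0955]);ys=(p[:2]-t)@np.array([.1088,.994])
ph=np.arccos(np.clip((ys+.07)/.205,-1,1))
print(p.round(4),'tool f',f.round(2),'phi',ph.round(3),'tang open',round(-(-f[2]*np.sin(ph)+ -f[0]*np.cos(ph)) ,2),s['clock'],s['width'])
E
python3 q.py
```

```text
[ 0.4828 -0.18    0.2626] tool f [-5.    4.28 -2.17] phi 1.677 tang open -1.63 10.6667 0.18265625919658593
```

>>> step_arm:
  rows:
    - [1,-0.0002,0.0002,-0.0019,0,0,0]
    - [1,-0.0003,0.0004,-0.0038,0,0,0]
    - [1,-0.0001,0.0004,-0.0057,0,0,0]
    - [1,0.0001,0.0004,-0.0076,0,0,0]

```text
clock: 11.0
position: [0.4821, -0.1854, 0.2621]
ee_rot: [-1.127, 1.26, 1.13]
force: [-3.6, -1.3, -2.9]
width: 0.187
```

>>> step_arm:
  rows:
    - [1,0.0002,0,-0.0017,0,0,0]
    - [1,0.0005,0,-0.0034,0,0,0]

```text
clock: 11.17
position: [0.4819, -0.188, 0.2617]
ee_rot: [-1.127, 1.26, 1.13]
force: [-5.4, -0.8, -3.7]
width: 0.185
```

```bash
python3 q.py
```

```text
[ 0.4819 -0.188   0.2617] tool f [ 3.71  5.26 -1.35] phi 1.717 tang open -1.88 11.1667 0.18453031130247483
```

>>> step_arm:
  rows:
    - [1,0.0003,0.0003,-0.0017,0,0,0]
    - [1,0.0007,0.0006,-0.0034,0,0,0]

```text
clock: 11.33
position: [0.4816, -0.1907, 0.2613]
ee_rot: [-1.128, 1.259, 1.129]
force: [-3.1, -2.0, -5.1]
width: 0.186
```

```bash
python3 q.py
```

```text
[ 0.4816 -0.1907  0.2613] tool f [ 5.14  2.83 -2.32] phi 1.73 tang open -3.11 11.3333 0.1856212190329089
```

>>> step_arm:
  rows:
    - [1,0.0006,0.0002,-0.0017,0,0,0]
    - [1,0.0012,0.0003,-0.0034,0,0,0]

```text
clock: 11.5
position: [0.4814, -0.1936, 0.2608]
ee_rot: [-1.129, 1.259, 1.128]
force: [-4.4, -0.1, -1.0]
width: 0.185
```

```bash
python3 q.py
```

```text
[ 0.4814 -0.1936  0.2608] tool f [ 0.99  4.36 -0.53] phi 1.744 tang open -0.69 11.5 0.18510884728763893
```

>>> step_arm:
  rows:
    - [1,0.0004,0,-0.0014,0,0,0]
    - [1,0.0007,0,-0.0028,0,0,0]

```text
clock: 11.67
position: [0.4812, -0.1952, 0.2604]
ee_rot: [-1.128, 1.258, 1.129]
force: [-3.8, 2.2, 1.2]
width: 0.186
```

```bash
python3 q.py
```

```text
[ 0.4812 -0.1952  0.2604] tool f [-1.17  4.    1.75] phi 1.753 tang open 1.93 11.6667 0.1864523289777845
```

>>> step_arm:
  rows:
    - [1,0.0001,0,-0.0006,0,0,0]
    - [1,0.0002,0,-0.0012,0,0,0]
    - [1,0.0002,0,-0.0012,0,0,0]

```text
clock: 11.92
position: [0.4811, -0.1957, 0.2604]
ee_rot: [-1.128, 1.257, 1.129]
force: [-5.1, 3.1, 1.7]
width: 0.19
```

```bash
python3 q.py
```

```text
[ 0.4811 -0.1957  0.2604] tool f [-1.71  5.39  2.5 ] phi 1.755 tang open 2.77 11.9167 0.1895902207126737
```

>>> step_arm:
  rows:
    - [0.2,0,0,0,0,0,0]
    - [0.2,0,0,0,0,0,0]
    - [0,0,0,0,0,0,0]
    - [0,0,0,0,0,0,0]
    - [0,0,0,0,0,0,0]
    - [0,0,0,0,0,0,0]
    - [0,0,0,0,0,0,0]

```text
clock: 12.5
position: [0.4811, -0.1967, 0.2601]
ee_rot: [-1.129, 1.259, 1.128]
force: [0.0, 0.4, 0.6]
width: 0.501
```

```bash
python3 q.py
python3 - <<'E'
from h import *
snap('scene','sc8');big('sc8',180,60,380,210,'sc8b')
snap('side','s8');big('s8',230,60,390,180,'s8b')
E
```

```text
[ 0.4811 -0.1967  0.2601] tool f [-0.59  0.02  0.42] phi 1.76 tang open 0.53 12.5 0.501050460941024
```

View pics/sc8b.png

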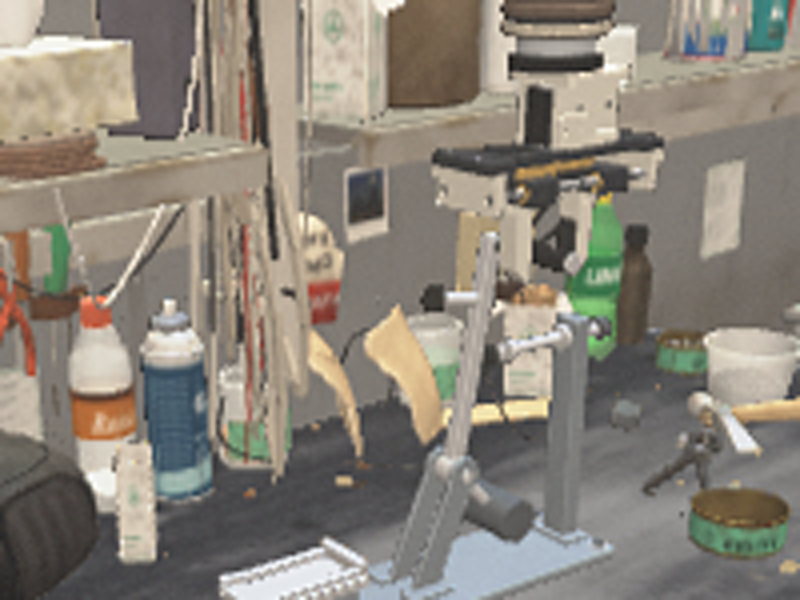

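View pics/s8b.png

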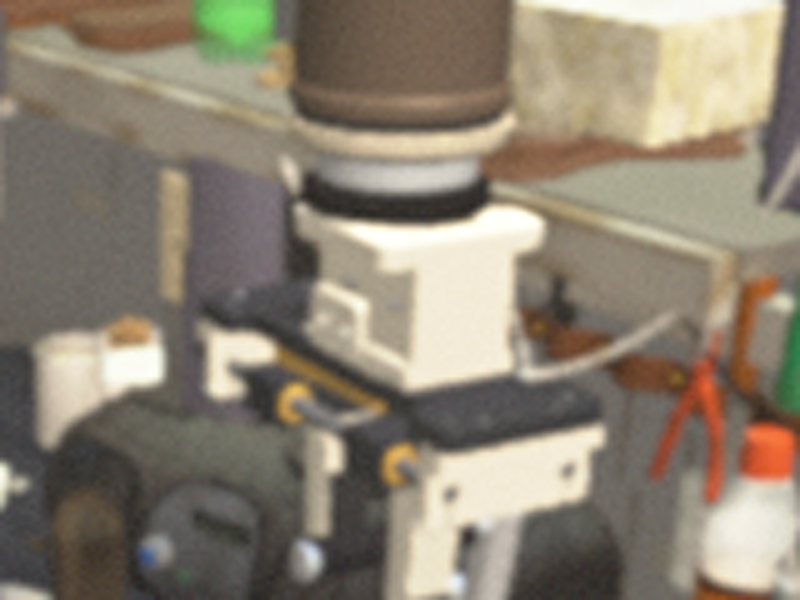

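>>> step_arm:
  rows:
    - [0,-0.01,0,0,0,0,0]
    - [0,-0.025,0,0,0,0,0]
    - [0,-0.045,0,0,0,0,0]
    - [0,-0.065,0,0,0,0,0]
    - [-0.5,-0.08,0,0,0,0,0]
    - [-0.5,-0.08,0,0,0,0,0]

```text
clock: 13.1
position: [0.4821, -0.1973, 0.327]
ee_rot: [-1.131, 1.256, 1.125]
force: [0.9, -0.4, 1.3]
width: 0.602
```

```bash
python3 q.py
python3 - <<'E'
from h import *
snap('wrist','w9')
print(plan([.448,.293,.14],down(np.radians(37))))
E
```

```text
[ 0.4821 -0.1973  0.327 ] tool f [-1.33 -0.9  -0.33] phi 1.762 tang open -0.07 13.1 0.6019306694493664
(array([0.2314, 0.1092, 0.6043]), array([0.7789, 0.0008, 0.0025]))
```

View pics/w9.png

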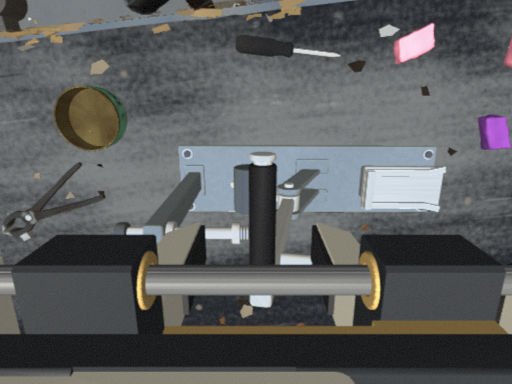

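>>> step_arm:
  rows:
    - [-0.5,0,0.005,0.03,0.05,0,0]
    - [-0.5,0,0.01,0.07,0.15,0,0]
    - [-0.5,0,0.02,0.12,0.25,0,0]
    - [-0.5,0,0.03,0.17,0.35,0,0]
    - [-0.5,0.02,0.04,0.22,0.45,0,0]
    - [-0.5,0.04,0.05,0.27,0.55,0,0]
    - [-0.5,0.06,0.06,0.32,0.63,0,0]
    - [-0.5,0.08,0.07,0.37,0.7,0,0]
    - [-0.5,0.1,0.08,0.42,0.75,0,0]
    - [-0.5,0.12,0.09,0.47,0.779,0,0]
    - [-0.5,0.14,0.1,0.52,0.779,0,0]
    - [-0.5,0.16,0.109,0.56,0.779,0,0]

```text
clock: 14.15
position: [0.4448, 0.2341, 0.2065]
ee_rot: [-0.505, 1.511, 0.506]
force: [1.2, -0.3, -0.0]
width: 0.75
```

Run:
```python
from h import *
M,p,s=tool();print(p,s['joints'].round(2),s['clock'])
snap('wrist','w10')
W,pp,T,K=cloud('w10')
with np.errstate(all='ignore'):
    m=(abs(W[...,0]-.445)<.06)&(abs(W[...,1]-.29)<.06)&(W[...,2]>.017)&(W[...,2]<.035)
print('stone top',cv2.minAreaRect(W[m][:,:2].astype('float32')*1000),m.sum(),np.median(W[m][:,2]))
print(plan([.448,.293,.05],down(np.radians(37))))
# stand refit from w9
for (u,v) in [(180,147),(435,147)]: print(ray('w9',u,v,.012))
big('w9',340,130,460,225,'w9b')
```

```text
[0.44483843 0.23410982 0.20645533] [-0.74  0.22  0.19  1.85 -0.05  1.08  0.1 ] 14.15
stone top ((447.6365966796875, 292.9114685058594), (33.2022819519043, 55.742950439453125), 36.672874450683594) 1266 0.02148860233357966
(array([0.1913, 0.0447, 0.0458]), array([ 0.0081, -0.0027, -0.0037]))
[ 0.47685206 -0.31854305  0.012     ]
[0.52050264 0.07517445 0.012     ]
```

View pics/w10.png

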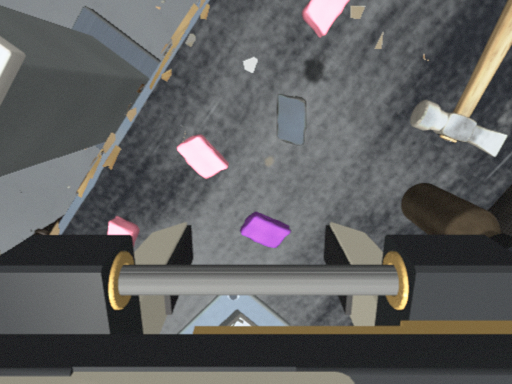

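View pics/w9b.png

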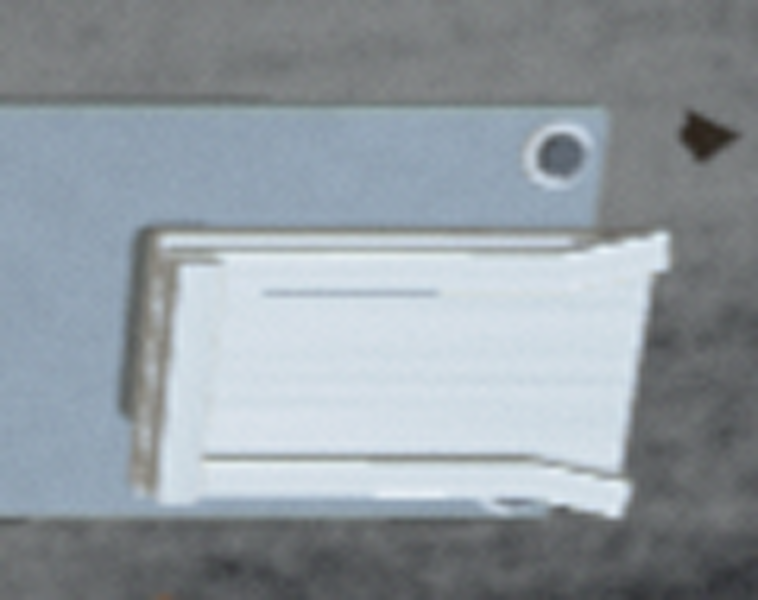

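>>> step_arm:
  rows:
    - [-0.5,0.03,0.02,0.02,0.005,0,0]
    - [-0.5,0.07,0.04,0.036,0.005,0,0]
    - [-0.5,0.11,0.04,0.036,0.005,0,0]
    - [-0.5,0.14,0.04,0.036,0.005,0,0]
    - [-0.5,0.14,0.04,0.036,0.005,0,0]

```text
clock: 14.62
position: [0.4459, 0.2732, 0.0905]
ee_rot: [-0.505, 1.52, 0.5]
force: [-0.2, -1.2, -1.0]
width: 0.751
```

Run:
```python
from h import *
M,p,s=tool();print(p,s['joints'].round(2),s['clock'],s['width'])
print(plan([.4477,.2929,-.0275],down(np.radians(36.8))))
snap('wrist','w11')
```

```text
[0.44590562 0.27319647 0.09050255] [-0.77  0.38  0.15  1.94 -0.08  0.83  0.07] 14.6167 0.7512619473731857
(array([0.1473, 0.0184, 0.0179]), array([-0.0007, -0.0086,  0.0003]))
```

View pics/w11.png

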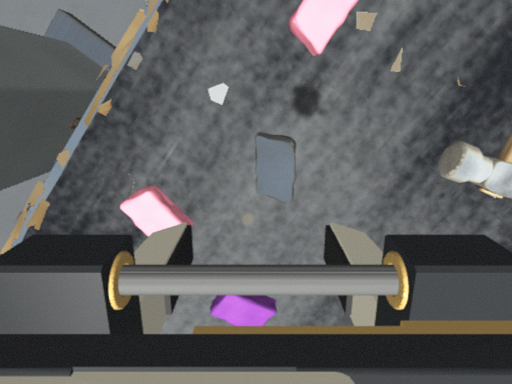

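>>> step_arm:
  rows:
    - [-0.5,0.01,0.01,0.01,0,0,0]
    - [-0.5,0.04,0.0184,0.018,0,0,0]
    - [-0.5,0.07,0.0184,0.018,0,0,0]
    - [-0.5,0.09,0.0184,0.018,0,0,0]
    - [-0.5,0.1,0.0184,0.018,0,0,0]
    - [-0.5,0.1,0.0184,0.018,0,0,0]
    - [-0.5,0.1,0.0184,0.018,0,0,0]

```text
clock: 15.25
position: [0.453, 0.2963, 0.0165]
ee_rot: [-0.501, 1.511, 0.502]
force: [0.6, 0.4, 0.9]
width: 0.751
```

Run:
```python
from h import *
M,p,s=tool();print(p,M.round(3),s['force'])
print(plan([.4477,.2929,-.0275],down(np.radians(36.8))))
snap('wrist','w12')
snap('side','s12');big('s12',140,140,300,260,'s12b')
W,pp,T,K=cloud('w12')
with np.errstate(all='ignore'):
    m=(abs(W[...,0]-.445)<.06)&(abs(W[...,1]-.29)<.06)&(W[...,2]>.017)&(W[...,2]<.035)
print('stone top',cv2.minAreaRect(W[m][:,:2].astype('float32')*1000),m.sum(),np.median(W[m][:,2]))
```

```text
[0.45298854 0.29634637 0.01653349] [[ 0.001 -0.597  0.802]
 [ 0.001  0.802  0.597]
 [-1.     0.     0.001]] [0.62192188 0.3703089  0.94622734]
(array([ 0.055 ,  0.0005, -0.008 ]), array([-0.0019,  0.0014, -0.0001]))
stone top ((447.5195007324219, 292.6501770019531), (34.023658752441406, 56.46955108642578), 36.2382698059082) 3869 0.02131914914669364
```

View pics/w12.png

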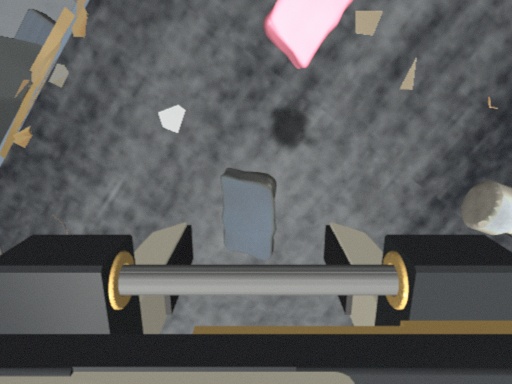

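View pics/s12b.png

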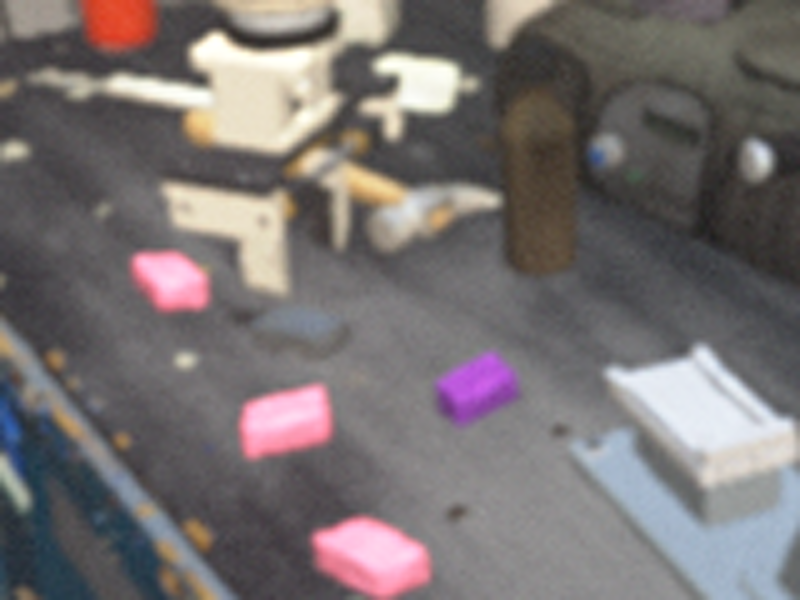

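>>> step_arm:
  rows:
    - [-0.5,0.005,0.0005,-0.008,0,0,0]
    - [-0.5,0.02,0.0005,-0.008,0,0,0]
    - [-0.5,0.035,0.0005,-0.008,0,0,0]
    - [-0.5,0.045,0.0005,-0.008,0,0,0]
    - [-0.5,0.053,0.0005,-0.008,0,0,0]
    - [-0.5,0.054,0.0005,-0.008,0,0,0]
    - [-0.5,0.054,0.0005,-0.008,0,0,0]

```text
clock: 15.93
position: [0.4467, 0.292, -0.0277]
ee_rot: [-0.502, 1.512, 0.501]
force: [0.3, 0.5, 0.6]
width: 0.748
```

>>> step_arm:
  rows:
    - [1,0,0,0,0,0,0]
    - [1,0,0,0,0,0,0]
    - [1,0,0,0,0,0,0]
    - [1,0,0,0,0,0,0]
    - [1,0,0,0,0,0,0]
    - [1,0,0,0,0,0,0]
    - [1,0,0,0,0,0,0]
  newtons: 25

```text
clock: 16.52
position: [0.4471, 0.2924, -0.0274]
ee_rot: [-0.501, 1.511, 0.502]
force: [0.1, 0.8, 2.6]
width: 0.366
```

Run:
```python
from h import *
M,p,s=tool();print(p,s['force'],s['width']*92)
snap('wrist','w13')
snap('side','s13');big('s13',140,140,300,260,'s13b')
```

```text
[ 0.44708524  0.29238783 -0.02744209] [0.10434703 0.75507192 2.57735705] 33.65304018191405
```

View pics/w13.png

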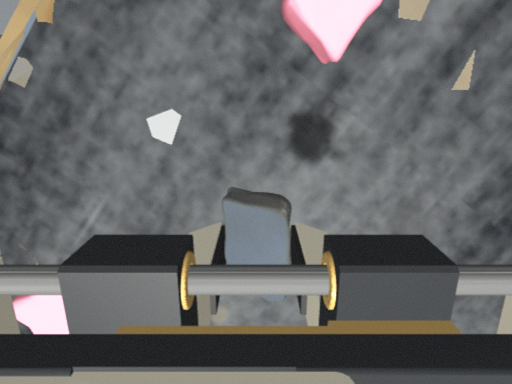

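View pics/s13b.png

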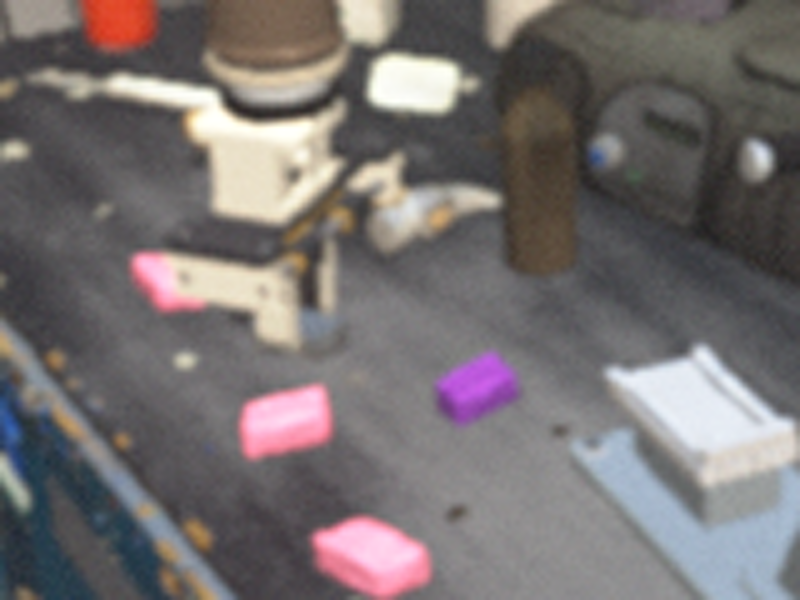

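Run:
```python
from h import *
th=-.109;t=np.array([.5545,-.0955]);Rm=np.array([[np.cos(th),-np.sin(th)],[np.sin(th),np.cos(th)]])
def f(a,b,z):
    r=ray('w9',340+a/6.317,130+b/6.317,z);return ((r[:2]-t)@Rm*1000).round(1)
for a in (230,400,540): print('up',f(a,250,.062),'low floor',f(a,458,.055),'low top',f(a,464,.062))
print('stop',f(205,350,.069),f(222,350,.055)); print('outer -x rail',f(300,232,.062),'plate edge',f(300,105,.012),f(20,105,.012),'low outer',f(300,500,.062))
W,p,T,K=cloud('w9');S=W.copy();S[...,:2]=(W[...,:2]-t)@Rm
for v in range(163,212,2): print(v,(S[v,395]*1000).round(1),(S[v,412]*1000).round(1),p[v,395])
for u in range(360,385,1): print(u,(S[185,u]*1000).round(1),p[185,u])
```

```text
up [-28.4  60.2] low floor [23.8 67.8] low top [22.8 65.3]
up [-28.4  98.6] low floor [ 23.8 108. ] low top [ 22.9 104.9]
up [-28.3 130.3] low floor [ 23.9 141.1] low top [ 22.9 137.6]
stop [-6.9 54.3] [-2.8 63.3]
outer -x rail [-32.6  75.5] plate edge [-53.1  92.1] [-53.2  23.2] low outer [31.8 82.6]
163 [-27.2 106.5  12.6] [-27.3 132.9  13.2] [145 162 178]
165 [-24.  106.8  12.8] [-23.9 133.8  12.4] [137 152 164]
167 [-30.7  88.9  55.8] [-30.8 113.2  56.4] [188 199 198]
169 [-28.2  88.5  57.6] [-28.3 112.8  58. ] [171 179 177]
171 [-26.5  86.6  63. ] [-26.2 111.5  61.7] [217 226 234]
173 [-23.5  87.1  62.5] [-23.5 111.4  62.6] [208 220 227]
175 [-20.4  87.7  62. ] [-20.3 112.3  61.6] [204 217 227]
177 [-15.8  90.7  55.7] [-15.4 116.2  54.3] [210 221 229]
179 [-12.6  91.2  55.3] [-12.9 115.6  56.4] [213 223 231]
181 [-9.6 91.7 55.1] [ -9.5 116.6  55. ] [213 223 232]
183 [-6.5 92.  55.1] [ -6.3 117.3  54.4] [213 223 231]
185 [-3.5 92.2 55.4] [ -2.8 118.4  53.1] [210 220 229]
187 [-0.4 92.7 55.3] [ -0.3 117.8  55.1] [210 222 230]
189 [ 2.8 93.3 54.7] [  2.6 118.   55.4] [209 218 228]

[... 782 characters left out ...]

365 [-4.8 46.8 59.4] [138 136 130]
366 [-6.1 46.7 64.1] [144 143 138]
367 [-7.3 46.7 68.3] [180 189 193]
368 [-7.6 47.8 69.1] [207 221 229]
369 [-7.6 49.2 69.1] [210 221 229]
370 [-7.6 50.5 69.4] [210 221 229]
371 [-7.7 51.9 69.7] [207 219 227]
372 [-7.5 53.6 69. ] [203 217 226]
373 [-7.5 55.  68.9] [206 217 223]
374 [-3.6 61.3 55.5] [208 219 223]
375 [-3.1 63.4 53.9] [210 220 229]
376 [-3.2 64.8 54.2] [210 221 230]
377 [-3.6 65.7 55.6] [212 223 231]
378 [-3.5 67.3 55.3] [211 222 231]
379 [-3.8 68.4 56.2] [209 220 229]
380 [-3.5 70.3 55.1] [211 221 230]
381 [-3.6 71.7 55.4] [213 222 231]
382 [-3.6 73.  55.7] [212 222 230]
383 [-3.6 74.6 55.5] [212 222 230]
384 [-3.6 76.  55.5] [211 222 230]
```

>>> step_arm:
  rows:
    - [1,-0.01,0,0,0,0,0]
    - [1,-0.03,0,0,0,0,0]
    - [1,-0.06,0,0,0,0,0]
    - [1,-0.1,0,0,0,0,0]
    - [1,-0.14,0,0,0,0,0]
    - [1,-0.17,0,0,0,0,0]
    - [1,-0.17,0,0,0,0,0]
  newtons: 35

```text
clock: 17.2
position: [0.4491, 0.2937, 0.1134]
ee_rot: [-0.499, 1.505, 0.503]
force: [0.5, -0.1, -1.8]
width: 0.361
```

Run:
```python
from h import *
M,p,s=tool();print(p)
print(plan([.5662,.0038,.075],down(-.109)))
```

```text
[0.44911789 0.2936802  0.11343847]
(array([ 0.0472, -0.378 , -0.0994]), array([ 0.7154,  0.0066, -0.003 ]))
```

>>> step_arm:
  rows:
    - [1,0,-0.01,-0.003,0.03,0,0]
    - [1,0,-0.035,-0.01,0.09,0,0]
    - [1,0,-0.07,-0.02,0.16,0,0]
    - [1,0,-0.11,-0.03,0.24,0,0]
    - [1,0,-0.15,-0.04,0.32,0,0]
    - [1,0,-0.19,-0.05,0.4,0,0]
    - [1,0,-0.23,-0.06,0.48,0,0]
    - [1,0,-0.27,-0.07,0.56,0,0]
    - [1,0,-0.31,-0.08,0.63,0,0]
    - [1,0,-0.345,-0.09,0.69,0,0]
    - [1,0,-0.37,-0.097,0.713,0,0]
    - [1,0,-0.378,-0.0994,0.716,0,0]

```text
clock: 18.2
position: [0.5631, -0.0047, 0.1069]
ee_rot: [0.092, 1.571, -0.097]
force: [-0.6, -1.0, -1.0]
width: 0.362
```

>>> step_arm:
  rows:
    - [1,0.01,0,0,0,0,0]
    - [1,0.03,0,0,0,0,0]
    - [1,0.04,0,0,0,0,0]
    - [1,0.04,0,0,0,0,0]

```text
clock: 18.53
position: [0.561, 0.003, 0.0734]
ee_rot: [0.085, 1.575, -0.086]
force: [-0.3, 0.6, -1.4]
width: 0.358
```

Run:
```python
from h import *
M,p,s=tool();print(p,s['force'],s['width'],s['clock'],M.round(3))
print(plan([.5662,.0038,.0335],down(-.109)))
snap('wrist','w14');snap('side','s14');big('s14',220,120,400,255,'s14b');snap('scene','sc14');big('sc14',190,130,330,235,'sc14b')
```

```text
[0.56100314 0.00303377 0.07343986] [-0.30412234  0.6351513  -1.36095482] 0.3582632814580464 18.5333 [[-0.005  0.108  0.994]
 [-0.     0.994 -0.108]
 [-1.    -0.001 -0.005]]
(array([0.0499, 0.0017, 0.0066]), array([ 0.0004, -0.0051,  0.0007]))
```

View pics/w14.png

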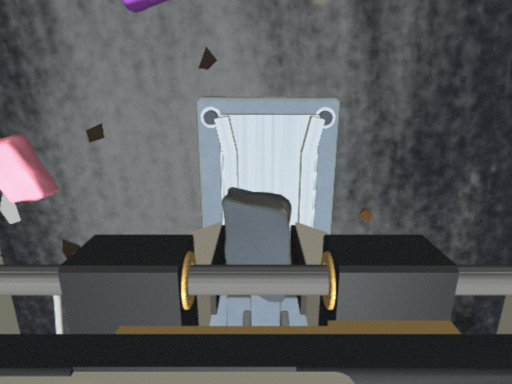

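View pics/s14b.png

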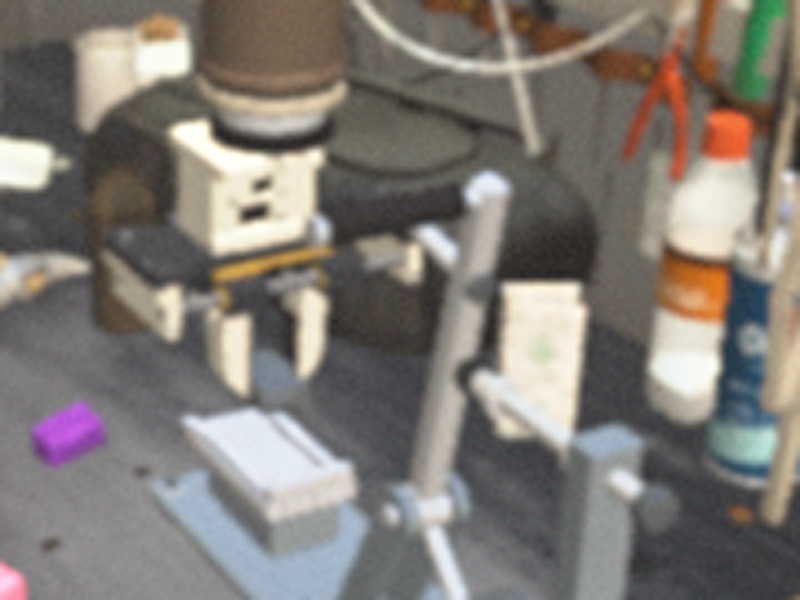

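View pics/sc14b.png

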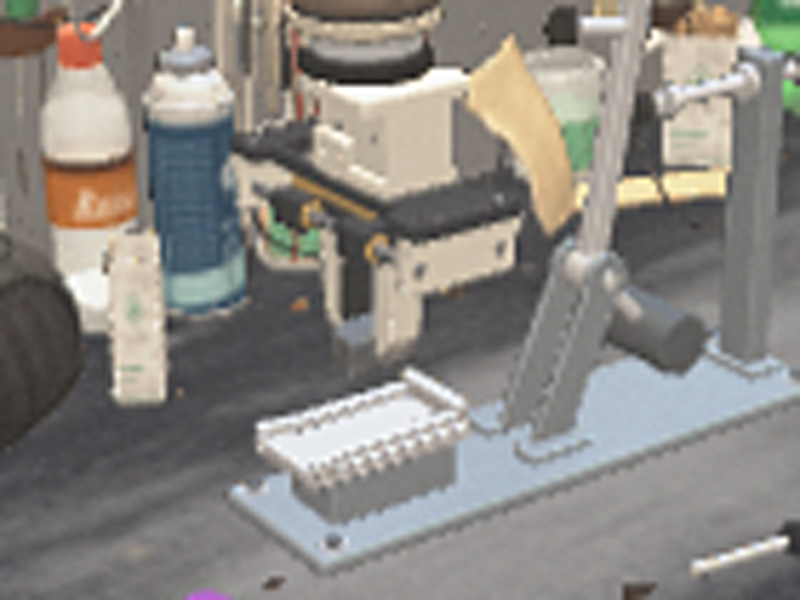

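>>> step_arm:
  rows:
    - [1,0,0.0017,0.0066,0,-0.005,0]
    - [1,0.01,0.0017,0.0066,0,-0.005,0]
    - [1,0.02,0.0017,0.0066,0,-0.005,0]
    - [1,0.03,0.0017,0.0066,0,-0.005,0]
    - [1,0.04,0.0017,0.0066,0,-0.005,0]
    - [1,0.047,0.0017,0.0066,0,-0.005,0]
    - [1,0.047,0.0017,0.0066,0,-0.005,0]

```text
clock: 19.27
position: [0.568, 0.0029, 0.037]
ee_rot: [0.085, 1.566, -0.086]
force: [0.1, 0.1, -1.2]
width: 0.362
```

Run:
```python
from h import *
M,p,s=tool();print(p,s['force'],s['width'],s['clock'],M.round(3))
print(plan([.5662,.0038,.0275],down(-.109)))
snap('wrist','w15')
snap('side','s15');big('s15',230,150,330,225,'s15b')
```

```text
[0.56796637 0.00286157 0.0370274 ] [ 0.12290776  0.06102078 -1.18578373] 0.3619629401913637 19.2667 [[ 0.003  0.109  0.994]
 [-0.001  0.994 -0.109]
 [-1.    -0.001  0.003]]
(array([ 0.0119,  0.0009, -0.0024]), array([-0.0003,  0.0026,  0.0006]))
```

View pics/w15.png

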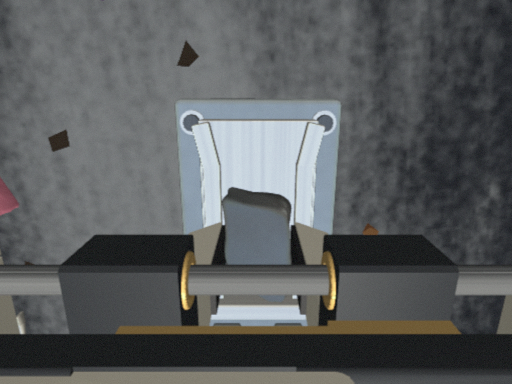

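View pics/s15b.png

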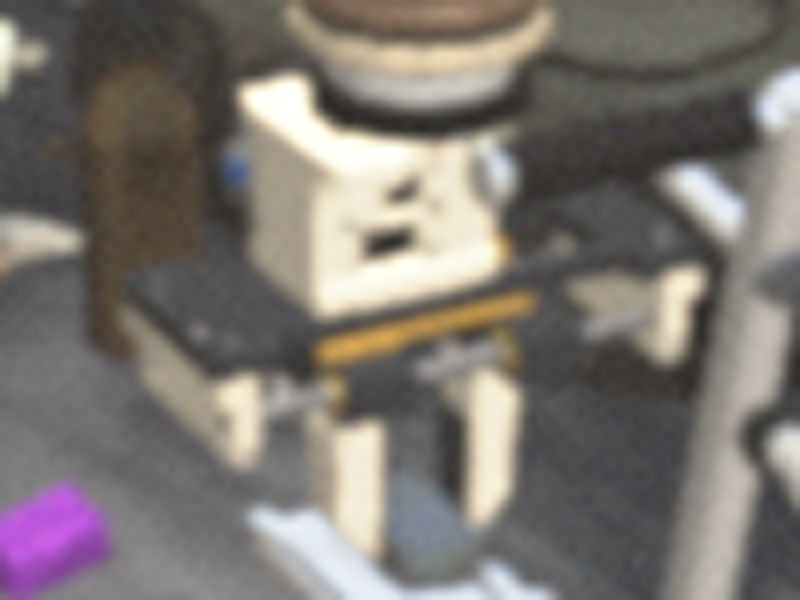

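Run:
```python
from h import *
big('w15',170,90,350,225,'w15b')
```

```text
(no output)
```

View pics/w15b.png

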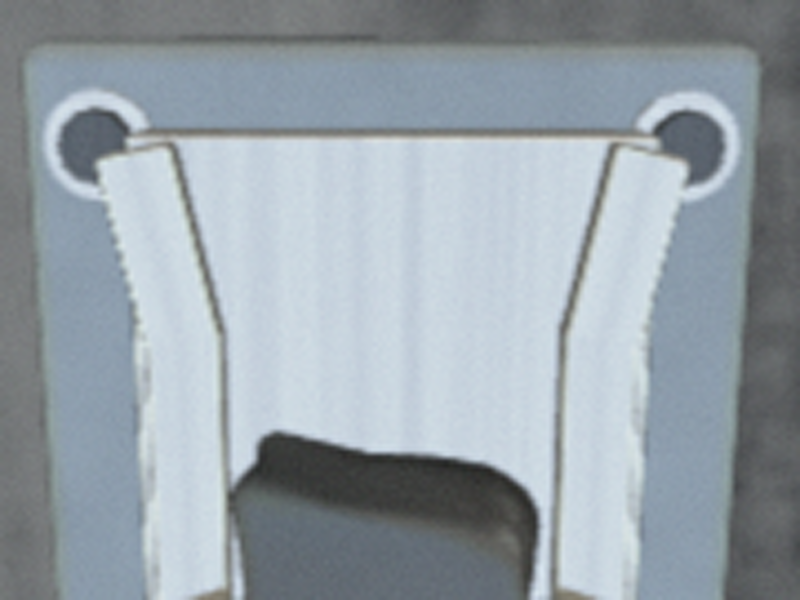

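>>> step_arm:
  rows:
    - [1,0.003,0,0,0,0,0]
    - [1,0.006,0,0,0,0,0]
    - [1,0.009,0,0,0,0,0]
    - [1,0.0105,0,0,0,0,0]
    - [1,0.0105,0,0,0,0,0]

```text
clock: 19.78
position: [0.569, 0.003, 0.03]
ee_rot: [0.085, 1.564, -0.086]
force: [-0.2, -0.1, -1.4]
width: 0.36
```

>>> step_arm:
  rows:
    - [1,0.001,0,0,0,-0.006,0]
    - [1,0.002,0,0,0,-0.006,0]
    - [1,0.002,0,0,0,-0.006,0]

```text
clock: 20.03
position: [0.569, 0.0029, 0.0287]
ee_rot: [0.085, 1.558, -0.086]
force: [-0.3, -1.1, -1.5]
width: 0.361
```

Run:
```python
from h import *
M,p,s=tool();print(p,s['force'],M.round(4))
```

```text
[0.56903859 0.00294465 0.02865731] [-0.34137329 -1.06371125 -1.47469885] [[ 1.140e-02  1.090e-01  9.940e-01]
 [-1.200e-03  9.940e-01 -1.090e-01]
 [-9.999e-01  1.000e-04  1.150e-02]]
```

>>> step_arm:
  rows:
    - [1,0,0,0,0,0.006,0]
    - [1,0.001,0,0,0,0.011,0]
    - [1,0.002,0,0,0,0.011,0]
    - [1,0.002,0,0,0,0.011,0]

```text
clock: 20.37
position: [0.5697, 0.0029, 0.0276]
ee_rot: [0.086, 1.569, -0.086]
force: [-2.2, 0.6, 4.2]
width: 0.362
```

Run:
```python
from h import *
M,p,s=tool();print(p,s['force'],M.round(4))
```

```text
[0.56968419 0.00292972 0.02758266] [-2.19624783  0.63828199  4.21390412] [[ 5.000e-04  1.091e-01  9.940e-01]
 [ 3.000e-04  9.940e-01 -1.091e-01]
 [-1.000e+00  3.000e-04  5.000e-04]]
```

>>> step_arm:
  rows:
    - [1,-0.0002,0,-0.0008,0,0,0]
    - [1,-0.0003,-0.002,-0.0015,0,0,0]
    - [1,-0.0003,-0.005,-0.0015,0,0,0]
    - [1,-0.0003,-0.008,-0.0015,0,0,0]
    - [1,-0.0003,-0.011,-0.0015,0,0,0]
    - [1,-0.0003,-0.014,-0.0015,0,0,0]
    - [1,-0.0003,-0.014,-0.0015,0,0,0]

```text
clock: 20.95
position: [0.567, -0.0087, 0.0276]
ee_rot: [0.086, 1.569, -0.086]
force: [-0.2, 0.8, 4.4]
width: 0.36
```

Run:
```python
from h import *
M,p,s=tool();print(p,M.T@s['force'], (p[:2]-[.5545,-.0955])@np.array([.1088,.994]),s['width'])
snap('side','s16');big('s16',230,150,330,225,'s16b')
```

```text
[ 0.56697616 -0.00871282  0.02756272] [-4.37604023  0.80403132 -0.24013183] 0.08762386249994847 0.36048322801651067
```

View pics/s16b.png

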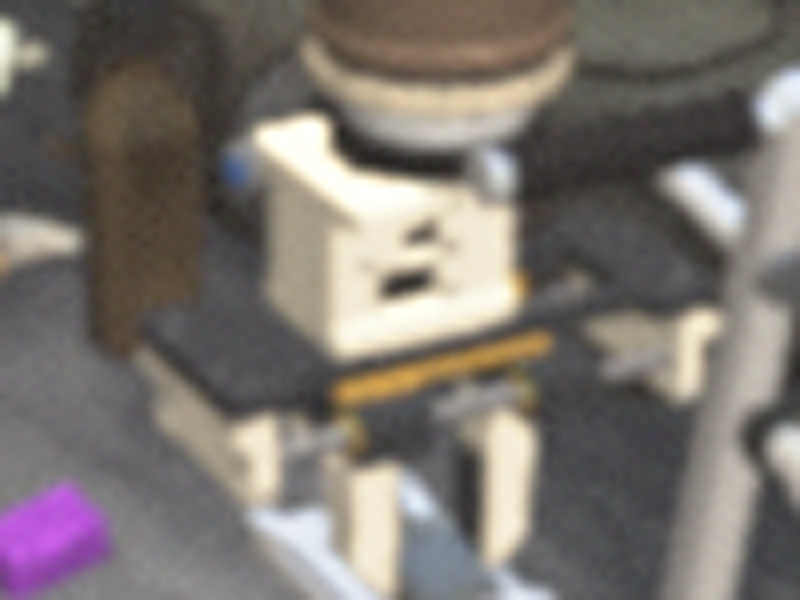

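>>> step_arm:
  rows:
    - [1,-0.0001,-0.0015,0,0,0,0]
    - [1,-0.0002,-0.003,0,0,0,0]
    - [1,-0.0002,-0.003,0,0,0,0]

```text
clock: 21.25
position: [0.5667, -0.0101, 0.0276]
ee_rot: [0.086, 1.569, -0.085]
force: [-0.7, 3.7, 4.6]
width: 0.363
```

>>> step_arm:
  rows:
    - [1,0,-0.001,0,0,0,0]
    - [1,0,-0.0015,0,0,0,0]

```text
clock: 21.42
position: [0.5667, -0.0102, 0.0276]
ee_rot: [0.086, 1.569, -0.084]
force: [0.9, 8.3, 4.7]
width: 0.365
```

>>> step_arm:
  rows:
    - [-0.3,0,0,0,0,0,0]
    - [-0.3,0,0,0,0,0,0]
    - [-0.3,0,0,0,0,0,0]
    - [-0.3,0,0,0,0,0,0]
    - [-0.3,0,0,0,0,0,0]
    - [-0.3,0,0,0,0,0,0]

```text
clock: 21.92
position: [0.5662, -0.012, 0.0274]
ee_rot: [0.086, 1.569, -0.086]
force: [0.8, -0.2, 0.7]
width: 0.651
```

>>> step_arm:
  rows:
    - [-0.3,-0.01,0,0,0,0,0]
    - [-0.3,-0.03,0,0,0,0,0]
    - [-0.3,-0.06,0,0,0,0,0]
    - [-0.3,-0.1,0,0,0,0,0]
    - [-0.3,-0.14,0,0,0,0,0]
    - [-0.3,-0.17,0,0,0,0,0]
    - [-0.3,-0.17,0,0,0,0,0]

```text
clock: 22.5
position: [0.5695, -0.0121, 0.1693]
ee_rot: [0.087, 1.561, -0.085]
force: [1.4, -0.3, -0.4]
width: 0.648
```

Run:
```python
from h import *
M,p,s=tool();print(p,s['force'],s['width'],s['clock'])
snap('wrist','w17');snap('side','s17');big('s17',230,100,390,220,'s17b');snap('scene','sc17');big('sc17',190,130,330,235,'sc17b')
```

```text
[ 0.56951514 -0.0120972   0.16925316] [ 1.35645604 -0.33489378 -0.37857449] 0.6484471498423747 22.5
```

View pics/s17b.png

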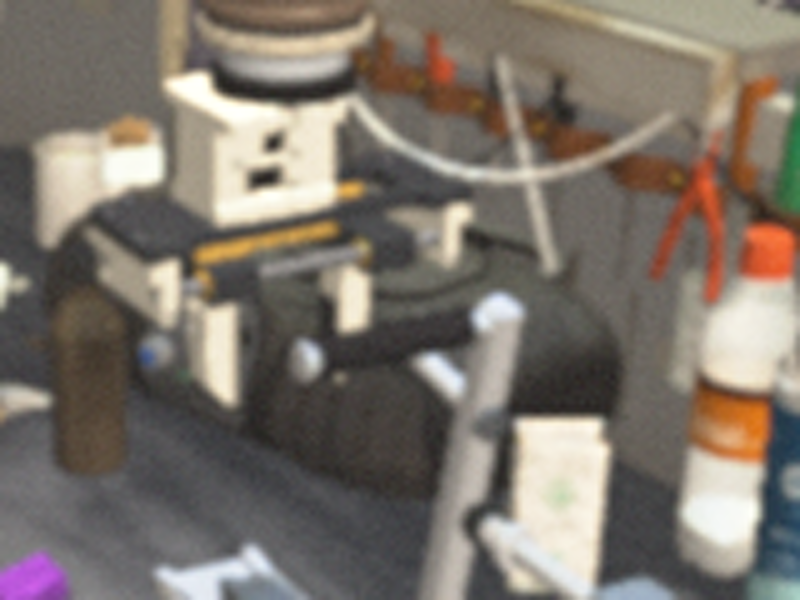

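View pics/sc17b.png

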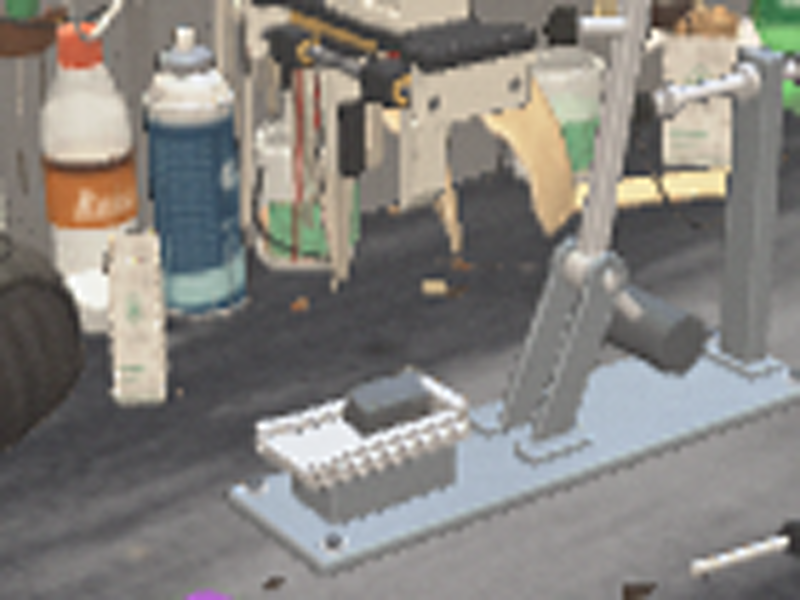

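View pics/w17.png

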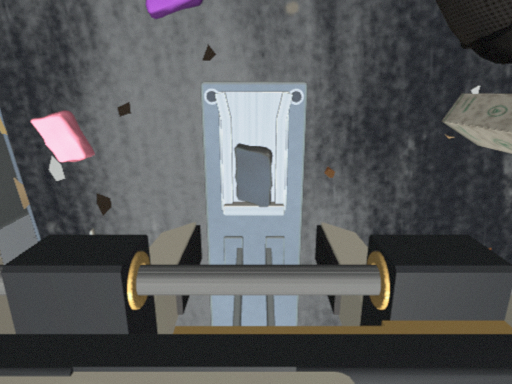

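Run:
```python
from h import *
big('w17',195,75,315,220,'w17b')
th=-.109;t=np.array([.5545,-.0955]);Rm=np.array([[np.cos(th),-np.sin(th)],[np.sin(th),np.cos(th)]])
W,p,T,K=cloud('w17');S=W.copy();S[...,:2]=(W[...,:2]-t)@Rm
with np.errstate(all='ignore'): m=(S[...,2]>.0735)&(S[...,2]<.083)&(abs(S[...,0])<.04)&(abs(S[...,1]-.085)<.05)
r=cv2.minAreaRect(S[m][:,:2].astype('float32')*1000);print(r,np.median(S[m][:,2]),S[m].min(0),S[m].max(0))
q=S[m];A=np.c_[q[:,:2],np.ones(len(q))];print('tilt',np.linalg.lstsq(A,q[:,2],rcond=None)[0])
with np.errstate(all='ignore'): m=(abs(S[...,2]-.069)<.0025)&(abs(S[...,0])<.025)&(S[...,1]<.07)&(S[...,1]>.03)
print('stop top y',np.percentile(S[m][:,1],[2,50,98]),m.sum())
with np.errstate(all='ignore'): m=(abs(S[...,2]-.062)<.003)&(abs(abs(S[...,0])-.0245)<.008)&(abs(S[...,1]-.1)<.015)
x=S[m][:,0];print('rails',np.percentile(x[x<0],[2,98]),np.percentile(x[x>0],[2,98]))
```

```text
((1.1667423248291016, 85.54190063476562), (55.21269607543945, 33.736446380615234), 88.96385192871094) 0.07637659199717267 [-0.01569035  0.0577128   0.07350352] [0.0179277  0.11341644 0.0806121 ]
tilt [0.03970043 0.01225287 0.07526157]
stop top y [0.04722539 0.05175505 0.05654301] 506
rails [-0.02791377 -0.01916151] [0.01728614 0.03057398]
```

View pics/w17b.png

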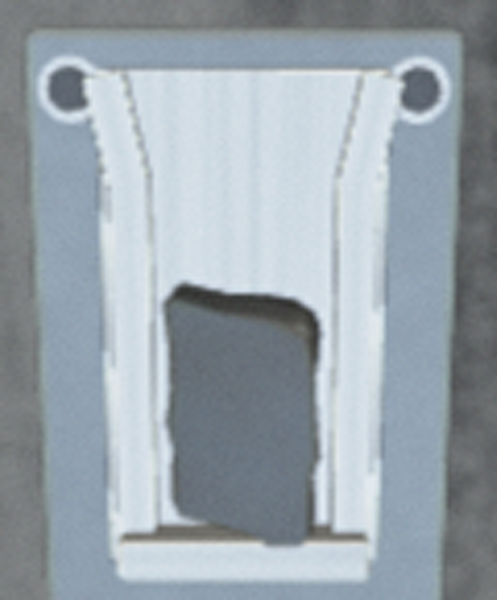

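Run:
```python
from h import *
th=-.109;t=np.array([.5545,-.0955]);Rm=np.array([[np.cos(th),-np.sin(th)],[np.sin(th),np.cos(th)]])
for n in ['w17','sc17']:
    W,p,T,K=cloud(n);S=W.copy();S[...,:2]=(W[...,:2]-t)@Rm
    with np.errstate(all='ignore'): m=(S[...,2]>.070)&(S[...,2]<.085)&(abs(S[...,0])<.04)&(abs(S[...,1]-.087)<.03)&(p.max(-1)<150)
    m=cv2.erode(m.astype('uint8'),np.ones((5,5) if n[0]=='w' else (2,2)))>0
    q=S[m];A=np.c_[q[:,:2],np.ones(len(q))];print(n,len(q),'tilt',np.linalg.lstsq(A,q[:,2],rcond=None)[0],q[:,2].mean())
    with np.errstate(all='ignore'): m=(abs(S[...,2]-.055)<.005)&(abs(S[...,0])<.013)&(abs(S[...,1]-.138)<.015)
    q=S[m];A=np.c_[q[:,:2],np.ones(len(q))];print(n,len(q),'floor',np.linalg.lstsq(A,q[:,2],rcond=None)[0],q[:,2].mean())
```

```text
w17 1242 tilt [0.06860902 0.01731475 0.07493512] 0.0765361092997919
w17 938 floor [-0.0014213   0.0047212   0.05453402] 0.05518642617371016
sc17 35 tilt [0.15278009 0.05967469 0.07118366] 0.07574126852764344
sc17 24 floor [-0.00021089 -0.00347335  0.05683099] 0.05635229377956702
```

Run:
```python
from h import *
a=np.radians(36.5);ex=np.array([np.cos(a),np.sin(a)]);ey=np.array([-ex[1],ex[0]])
for n in ['w1','w10','w12']:
    W,p,T,K=cloud(n);d=W[...,:2]-np.array([.4476,.2928]);X=d@ex;Y=d@ey
    with np.errstate(all='ignore'): m=(abs(X)<.018)&(abs(Y)<.03)&(W[...,2]>.012)&(W[...,2]<.032)
    m=cv2.erode(m.astype('uint8'),np.ones((5,5)))>0
    A=np.c_[X[m],Y[m],np.ones(m.sum())];z=W[...,2][m];print(n,m.sum(),np.linalg.lstsq(A,z,rcond=None)[0])
    for lo in np.arange(-.015,.016,.005):
        k=abs(X[m]-lo)<.0025; print('   ',round(lo,3),np.median(z[k]).round(4))
th=-.109;t=np.array([.5545,-.0955]);Rm=np.array([[np.cos(th),-np.sin(th)],[np.sin(th),np.cos(th)]])
W,p,T,K=cloud('w17');S=W.copy();S[...,:2]=(W[...,:2]-t)@Rm
with np.errstate(all='ignore'): m=(S[...,2]>.070)&(S[...,2]<.085)&(abs(S[...,0])<.04)&(abs(S[...,1]-.087)<.025)&(p.max(-1)<150)
for lo in np.arange(-.015,.019,.005):
    k=abs(S[m][:,0]-lo)<.0025; print('   ',round(lo,3),np.median(S[m][k][:,2]).round(4))
```

```text
w1 662 [0.07187911 0.03026273 0.02176024]
    -0.015 0.0215
    -0.01 0.0213
    -0.005 0.0208
    0.0 0.0212
    0.005 0.0224
    0.01 0.0226
    0.015 nan
w10 903 [0.05545571 0.01669503 0.02172886]
    -0.015 0.0219
    -0.01 0.0215
    -0.005 0.0208
    0.0 0.0214
    0.005 0.0224
    0.01 0.0223
    0.015 0.0226
w12 3113 [ 0.03515716 -0.00182451  0.02139002]
    -0.015 0.0218
    -0.01 0.0212
    -0.005 0.0206
    0.0 0.0211
    0.005 0.0221
    0.01 0.0222
    0.015 0.0216
    -0.015 0.0759
    -0.01 0.0764
    -0.005 0.0755
    0.0 0.0758
    0.005 0.0769
    0.01 0.0772
    0.015 0.0766
  return _methods._mean(a, axis=axis, dtype=dtype,
  ret = ret.dtype.type(ret / rcount)
```

Run:
```python
from h import *
s=status.observe();print(s['clock'],s['force'],abs(s['dq']).max())
for n in ['scene0','sc17']:
    W,p,T,K=cloud(n)
    with np.errstate(all='ignore'): m=(W[...,0]>.5)&(W[...,0]<.6)&(W[...,1]<-.1)&(W[...,1]>-.24)&(W[...,2]>.25)
    print(n,m.sum(),W[m].mean(0) if m.sum() else '')
W0,p0,_,_=cloud('side0');W1,p1,_,_=cloud('s17')
for u,v in [(243,285),(238,270),(248,178)]: print(W0[v,u],W1[v,u])
arm.sign_off()
```

```text
22.65 [ 0.06616865 -0.68859507 -0.36330825] 0.022589362348988944
scene0 0 
sc17 219 [ 0.53901463 -0.18074947  0.29031018]
[ 0.35407111 -0.13764735  0.02440087] [ 0.35396308 -0.13783293  0.02457917]
[ 0.38906206 -0.05363119 -0.00045665] [ 0.38826193 -0.05505068  0.00080229]
[0.63747125 0.29499629 0.06491145] [0.63552981 0.29181704 0.06665308]
the job is handed in; nothing more can be done
```

The arm now rests open on its buffer and the whetstone lies fully home in the channel. I handed the job in at about 22.7 s; the hand-in gives no verdict.

**Arm:** I held it by the grip the whole way over, at about 0.5 rad/s, then at 2–3 cm/s past upright. I felt the buffer at about 1.75 rad, when the force along the push went from about −2 N to about +2.8 N. After I let go it stayed leaning on the buffer in every later picture. I could not measure the buffer contact force directly.

**Stone:** I laid it in the channel, slid it until the end stop pushed back with about 8 N and the motion stalled, then released it.

| Last check | Result |
|---|---|
| Stone centre along the channel | about 0.5 mm from home |
| Stone centre across the channel | about 1 mm from home |
| Stone alignment with the channel | about 1° off |
| Stone lying flat | top surface has the same profile as on the bench, 55 mm higher |
| Screwdriver and bottle | where they started, within measuring noise of 1–4 mm |
| Gripper | about 14 cm above the bed, touching nothing |

**Things that disagreed or went wrong:**
- **Fingertips short of the reported tool point:** they sit about 38 mm behind it. My first grasp therefore closed on air above the sleeve. I measured the gap in the cameras and used it for everything after.
- **Sideways load on the grip:** my estimate of the hinge position was 1–2 mm off. This put up to about 11 N of side load on the grip during the swing, and I corrected it as I went.

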